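# Hold a tilt sensor at its check angle on the pendulum gauge

### The arm

A 7-joint arm with a two-finger parallel gripper is mounted at the origin on a cart in front of the work surface, level with it; the furniture and walls round the work are solid. World frame = base frame: x ahead of the robot, y to its left, z up, the work surface at z = 0. Lengths are in m, angles in rad, forces in N, time in s.
With the tool pointing down it reaches from about 0.4 to 0.875 m from the base axis. Payload 19.3 kg.
Tool frame: the origin (TCP) lies at the centre of the arm's flange, where the gripper is bolted on; the fingertips stand 173 mm ahead of it and the grasp point (between the pads) lies 155 mm ahead of it; z points along the fingers, y is the line along which they close (so a half turn about z gives the same grasp; the last joint's range is limited). The gripper opens to 85 mm and grips with 20 to 120 N. Pads are 22 mm wide; open, the fingers measure 114 mm over their backs; the gripper's body (76 mm by 85 mm) begins 54 mm behind the grasp point. The pads swing forward as they close: fully open they stand 13 mm farther back than shut.
Start: joints at [1.147, 0.521, -0.036, 1.599, 0.021, 1.021, -0.113], TCP at [0.217, -0.586, 0.405] pointing down, gripper open.
Joint ranges: [-2.91, 2.91], [-0.3, 2.13], [-1.5, 1.42], [0.17, 2.43], [-1.26, 4.41], [0.16, 1.93], [-2.52, 2.52]. Speed limits (rad/s): [1.89, 1.89, 2.39, 2.39, 3.01, 3.01, 3.01].

### API

Orientations are given as [roll, pitch, yaw] about the fixed x, y, z axes, in that order (R = Rz(yaw) Ry(pitch) Rx(roll)).
In Python, from workcell import bot, imaging, job gives the robot as it stands.
- The arm moves only by the tool carry_out, never from a script. Its argument "targets" is a list of rows, each a list of 3 entries, a list of its own where there are three numbers: the shift along the tool's x, y, z in units of 0.25 m (1.0 is 0.25 m), then the turn, a rotation vector about the tool's x, y, z in units of 180 degrees (1.0 is 180 degrees), then the opening, from 0 (shut) to 1 (fully open). In form: [[[tx, ty, tz], [wx, wy, wz], jaw], ...]. A call has 1 to 8 rows; each row shifts and turns the commanded pose from where the row before left it, along the tool's axes as they then stand; what a row does not reach is not made up. A row lasts 1/8 s, in which the tool goes at most 62.5 mm and 10.7 degrees, less where a joint would pass 70% of its speed; a pose out of reach is approached as far as the arm can. A call with a number of a shift or a turn outside -1 to 1 is refused whole. A call with a gripper value outside its range is refused whole. The fingers move at their own pace and stop on an object; "force" is the grip in N (left out, the last holds). Time passes only in rows, so rows that do not move let the fingers close. It gives the time, the measured TCP pose, the force and the opening at its end, in the units of the state.
- bot.observe(): the state, without advancing time (a new reading comes with each control period).
- imaging.grab_frame(name): name is "side" or "top"; returns a dict with "pixels" (384x512x3 uint8, red, green, blue), "mtx" (3x3 intrinsics, pixels), "cam_to_world" (4x4, takes a point from camera to world coordinates). Camera axes: x right, y down, z forward; pixel columns grow to the right and rows downward; lengths in m; the calibration is good to about 2 mm. A picture is of the moment at which its call begins. There is no depth.
- job.job_done(): hands the job in, once; it reports no verdict.
The state is a dict: "clock": time; "qpos": joint angles; "qd": joint speeds; "joint_efforts": joint torques, N m; "position": TCP position; "tool_rot": TCP orientation; "force": force on the tool from outside, world axes, zero at the start; "moment": the same for the moment, N m; "grip_width": finger opening in m.
Only numpy, scipy, OpenCV 4.12 (cv2) and the standard library are available. Lean on these libraries where they do the work, as an engineer would, in place of code of your own. Each camera call takes 0.05 s, during which the arm holds its last target. There are 200 camera calls.

### The job

Check the yellow-capped tilt sensor at the preset angle: pluck it from its tray pocket, seat it fully in the green socket on top of the angle gauge and let go of it. Then grip the gauge by its black post and rock it over to its left, keeping its sole pressed lightly down on the two left studs of the steel block, until the swinging pointer settles on the red mark. Finish holding it there, still, for the reading, with the gauge not released, and leave the two other sensors and everything else on the bench where they are.

Things in the scene. Friction and masses are not known exactly. Their poses are not given: they have to be found in the camera images.
- sensor: tilt sensor to be checked: square grey package 14 x 14 x 16 mm tall with a yellow cap, 12 g. Origin at the centre of its underside, z up. It stands upright in a pocket of the tray, 11 mm above the tray's top face.
- spare_1: another tilt sensor of the same size, with a steel-coloured cap, in another pocket; stays there. Origin at the centre of its underside.
- spare_2: as spare_1, in a third pocket; stays there.
- tray: black pocket tray fixed to the bench, 100 (x) x 136 (y) mm, top face 10 mm above the bench, 2 mm rim round it. Six square 16 mm pockets 5 mm deep at x = -20, +20 and y = -38, 0, +38 mm. Origin: centre of its underside. Sensors stand square to its axes (within 0.12 rad); the pockets beside each sensor are empty.
- angle_gauge: loose pendulum angle gauge, 0.37 to 0.57 kg: steel sole 52 (x) x 136 (y) x 10 mm; grey case 30 x 114 mm up to z = 116 mm; white dial 96 mm wide on its front (-x), centre 64 mm up. On top: black grip post (left), green socket (right). Origin: centre of the sole's underside; x to the back, y left, z up. Starts leaning 0.05 rad right (top to -y) on the studs; unheld it falls back so.
- grip (a point): centre of the gauge's grip post: 22 mm (gauge x) x 26 mm (gauge y) x 36 mm tall, 119 to 155 mm above the sole; the point is at gauge x 0, y +30 mm, z 137 mm; axes as the gauge. Best pinched front to back (fingers closing along the gauge's x). In a light grip (60 N or less) it twists a little in the fingers while rocked.
- nest (a point): centre of the floor of the green socket on the gauge: 17 mm square hole 6 mm deep, above it lips flaring at 45 degrees to a 23 mm mouth (tops 9.5 mm above this floor), outer size 30 mm. At gauge x 0, y -36, z 121 mm; axes as the gauge. A seated sensor's underside rests here, its top 16 mm above; any quarter turn fits.
- left_sole (a point): point on the underside of the gauge's sole over the left pair of studs: gauge x 0, y +50 mm, z 0; axes as the gauge. Turning the gauge about its x axis through this point rocks it on the left studs.
- stud_block: dark steel bar fixed to the bench, 74 (x) x 168 (y) x 18 mm tall, with four round-topped 12 mm rest studs at x = -17, +17 and y = -50, +50 mm. The left pair (+y) ends 32 mm above the bench, the right pair 27 mm. Origin: centre of its underside; same yaw as the gauge standing on it at the start.
- pointer (a joint): swing of the gauge's weighted black pointer against the dial, rad: 0 points straight to the sole; it hangs plumb, so its value is the gauge's lean to its left (top towards the gauge's +y), whatever the bench or the studs do. Swings about the gauge's x axis at the dial centre and settles within about 1.5 s.
- mark (a joint): where the red mark stands on the dial, rad, counted as the pointer (positive: the pointer is on it when the gauge leans that far to its left). Preset between 0.14 and 0.36; it stays put.
- pointer_tip (a point): on the pointer's centre line 36 mm from the dial centre; its z axis runs along the pointer.
- mark_mid (a point): middle of the red mark, 36 mm from the dial centre; the mark is a radial red sector 18 mm long and 8 degrees (0.14 rad) wide; its z axis runs along the radius.
- note_pad: yellow note pad 76 x 76 x 18 mm, bystander; origin under its centre.
- board: small green circuit board 50 x 70 x 14 mm, bystander; origin under its centre.
- tweezers_a: steel tweezers 121 mm long, bystander; origin under the middle.
- probe: blue probe pen 111 mm long, bystander; origin under the middle.

How it is judged:
On the way:
1. the yellow-capped sensor sits fully down in the gauge's socket, let go (distance between sensor and nest below 0.004 m and contact force between the fingers and sensor below 0.05 N), for 0.3 s.
At the end, for the whole second after the job is handed in: Gripper holds the gauge (over 2 N), its pointer within 0.075 rad of the mark's middle, both at rest (0.3 rad/s, 20 mm/s); the sole bears on the studs (over 0.3 N, its left point 22-40 mm up, within 20 mm sideways of the left studs); the sensor's underside is within 4 mm of the socket floor's centre (angle between the z axis of pointer_tip and the z axis of mark_mid, either way round below 0.075 rad and velocity of joint pointer between -0.3 and 0.3 rad/s and contact force between angle_gauge and stud_block above 0.3 N and z of left_sole in the frame of stud_block between 0.022 and 0.04 m and y of left_sole in the frame of stud_block between 0.03 and 0.07 m and contact force between the fingers and angle_gauge above 2 N and linear speed of angle_gauge below 0.02 m/s and distance between sensor and nest below 0.004 m); the arm keeps its last pose, push and grip.
It fails at once if the gauge is lifted clear of its studs (z of left_sole in the frame of stud_block above 0.052 m).
It fails at once if another sensor is taken or knocked from its pocket (distance of any of spare_1, spare_2 from where it was at the start of the episode above 0.012 m).
It fails at once if a bystander is pushed away (distance of any of note_pad, board, tweezers_a, probe from where it was at the start of the episode above 0.03 m).
It also fails if it takes over 45 s, if anything falls off the work surface, if the arm or the gripper's body presses on something with over 40 N, if the wrist force passes 120 N, or if a joint passes its speed limit or range.

## Working session

There is one attempt and no reset: what is moved stays moved. The work goes in short steps, Python scripts to look and compute and a tool call to move; the robot and the scene stay as the last step left them, time stands still between calls to the robot, and variables do not carry over. Pictures are saved under pics/ and viewed, on a budget of 10 in all, crops included, one or two more only if the job needs it, and the job is handed in when it is done.

Besides the shell and the picture viewer there is one more tool, called after ">>>" as name([rows], argument=value, ...), one row to a line, values as JSON. carry_out: Moves the arm, as the interface text tells. Its arguments: {"type":"object","properties":{"targets":{"type":"array"},"force":{"type":"number"}},"required":["targets"]}

```bash
mkdir -p pics; python3 - <<'E'
from workcell import bot, imaging
import cv2
print(bot.observe())
for n in("side","top"):
    f=imaging.grab_frame(n); cv2.imwrite(f"pics/{n}0.png",f["pixels"][:,:,::-1]); print(n,f["mtx"].round(2).tolist(),f["cam_to_world"].round(4).tolist())
a=cv2.imread("pics/top0.png");b=cv2.imread("pics/side0.png")
cv2.imwrite("pics/t0.png",cv2.resize(a,(800,600),interpolation=2));cv2.imwrite("pics/s0.png",cv2.resize(b,(800,600),interpolation=2))
E
```

```text
{'clock': 0.0, 'qpos': array([ 1.14679706,  0.52203692, -0.03635262,  1.59999943,  0.02118757,
        1.02110213, -0.11277858]), 'qd': array([ 0.00119626, -0.00012451,  0.00033765, -0.00047892, -0.00155739,
        0.00080836, -0.00134635]), 'joint_efforts': array([-5.04782438e-04, -9.27105832e+01,  1.98007688e+00, -3.69933486e+01,
        1.78990024e-02,  8.15239531e-03, -4.40112262e-05]), 'position': array([ 0.21648407, -0.5861624 ,  0.40411413]), 'tool_rot': array([-3.14043272e+00,  5.98939661e-05,  3.53825958e-01]), 'force': array([-0.73863179,  0.1185667 , -0.50413169]), 'moment': array([-0.04836788, -0.01949494, -0.0180882 ]), 'grip_width': 0.08518592357458922}
side [[457.69, 0.0, 254.38], [0.0, 457.69, 194.89], [0.0, 0.0, 1.0]] [[-0.9181, -0.2115, 0.3353, 0.0751], [-0.396, 0.4505, -0.8002, 1.118], [0.0181, -0.8674, -0.4973, 0.8088], [0.0, 0.0, 0.0, 1.0]]
top [[372.4, 0.0, 256.44], [0.0, 372.4, 198.91], [0.0, 0.0, 1.0]] [[-0.0199, -0.9974, 0.0694, 0.5012], [-0.9995, 0.0182, -0.0247, 0.0397], [0.0234, -0.0699, -0.9973, 1.0331], [0.0, 0.0, 0.0, 1.0]]
```

View pics/t0.png

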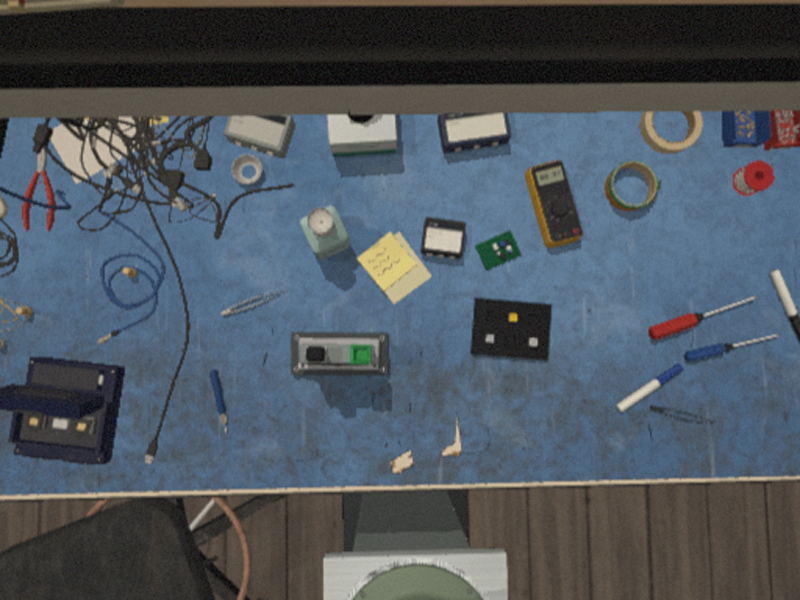

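View pics/s0.png

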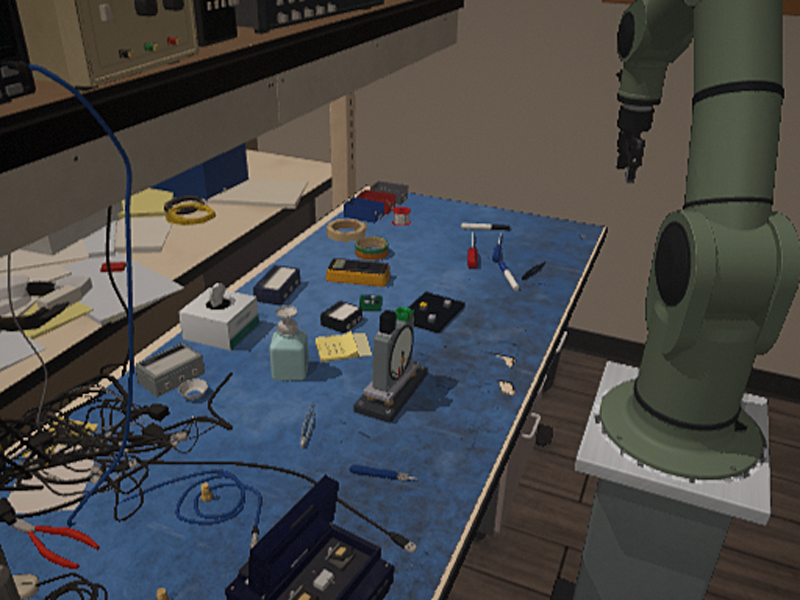

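```bash
cat > h.py <<'E'
import numpy as np, cv2
from workcell import bot, imaging
def ray(f,uv,z):
    T=f["cam_to_world"]; d=T[:3,:3]@np.linalg.inv(f["mtx"])@np.array([uv[0],uv[1],1.]); o=T[:3,3]
    return o+d*(z-o[2])/d[2]
def proj(f,p):
    T=f["cam_to_world"]; c=T[:3,:3].T@(np.asarray(p)-T[:3,3]); q=f["mtx"]@c; return q[:2]/q[2]
def tri(fs,uvs):
    A=[];b=[]
    for f,uv in zip(fs,uvs):
        T=f["cam_to_world"]; d=T[:3,:3]@np.linalg.inv(f["mtx"])@np.array([uv[0],uv[1],1.]); d/=np.linalg.norm(d)
        P=np.eye(3)-np.outer(d,d); A.append(P); b.append(P@T[:3,3])
    A=np.vstack(A);b=np.hstack(b); x=np.linalg.lstsq(A,b,rcond=None)[0]; return x,np.linalg.norm(A@x-b)
def blobs(im,lo,hi,roi,mn=4):
    u0,v0,u1,v1=roi; h=cv2.cvtColor(im[v0:v1,u0:u1],cv2.COLOR_RGB2HSV)
    n,l,s,c=cv2.connectedComponentsWithStats(cv2.inRange(h,lo,hi))
    return [((c[i]+[u0,v0]).round(2).tolist(),s[i].tolist(),cv2.minAreaRect(np.argwhere(l==i)[:,::-1].astype(np.float32))) for i in range(1,n) if s[i][4]>=mn]
E
python3 - <<'E'
from h import *
t=imaging.grab_frame("top"); s=imaging.grab_frame("side")
T=t["pixels"];S=s["pixels"]
for nm,im,lo,hi,roi in [("ycap T",T,(20,120,120),(32,255,255),(300,188,355,232)),("ycap S",S,(20,100,80),(32,255,255),(255,180,300,215)),
 ("green T",T,(45,90,40),(75,255,255),(185,212,250,242)),("green S",S,(45,90,40),(75,255,255),(245,193,270,212)),
 ("tray T",T,(0,0,0),(179,255,45),(295,185,358,236)),("post T",T,(0,0,0),(179,255,50),(192,217,215,236)),
 ("post S",S,(0,0,0),(179,255,45),(238,195,256,213)),("steelcaps T",T,(0,0,120),(179,60,255),(300,188,355,232)),("red S",S,(0,120,70),(8,255,255),(235,200,270,250)),
 ("red S2",S,(172,120,70),(179,255,255),(235,200,270,250))]:
    print(nm,[(b[0],b[1],[np.round(x,1).tolist() for x in b[2]]) for b in blobs(im,lo,hi,roi)])
a=cv2.resize(T[180:250,180:360],None,fx=4.4,fy=4.4,interpolation=2)
b=cv2.resize(S[185:275,220:300],None,fx=3.2,fy=3.2,interpolation=2)
c=cv2.resize(S[195:255,230:275],None,fx=4.7,fy=4.7,interpolation=2)
o=np.zeros((600,800,3),np.uint8); o[:a.shape[0],:a.shape[1]]=a; o[310:310+b.shape[0],:b.shape[1]]=b; o[310:310+c.shape[0],400:400+c.shape[1]]=c
cv2.imwrite("pics/c1.png",o[:,:,::-1])
E
```

```text
ycap T [([328.0, 202.68], [26, 12, 5, 6, 28], [[28.0, 14.5], [5.0, 4.0], 90.0])]
ycap S [([270.55, 194.36], [14, 13, 4, 4, 11], [[15.5, 14.5], [2.8, 2.8], 45.0])]
green T [([230.04, 226.54], [39, 9, 13, 12, 155], [[45.0, 14.5], [11.0, 12.0], 90.0])]
green S [([258.24, 200.35], [8, 4, 12, 9, 80], [[13.5, 8.0], [8.0, 11.0], 90.0])]
tray T [([326.8, 210.17], [7, 7, 50, 38, 1515], [[31.9, 25.4], [48.4, 34.8], 4.4])]
post T [([201.64, 226.45], [4, 5, 12, 9, 91], [[9.5, 9.0], [8.0, 11.0], 90.0])]
post S [([247.66, 205.67], [5, 4, 11, 14, 130], [[10.0, 10.5], [13.0, 10.0], 90.0])]
steelcaps T [([313.17, 216.13], [11, 26, 5, 5, 23], [[13.0, 28.0], [4.0, 4.0], 90.0]), ([340.96, 218.39], [39, 28, 5, 6, 23], [[41.0, 30.5], [5.0, 4.0], 90.0])]
red S []
red S2 []
```

View pics/c1.png

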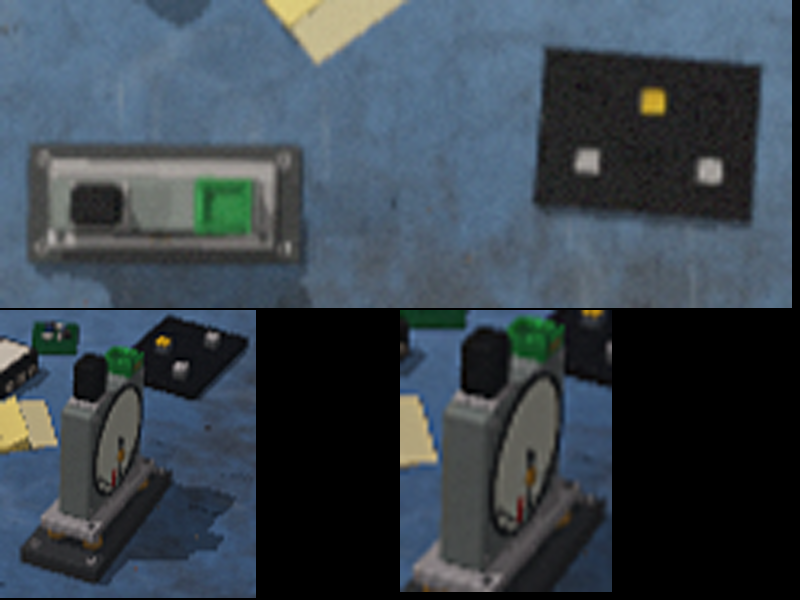

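```bash
cat > g.py <<'E'
from h import *
def main():
    t=imaging.grab_frame("top"); s=imaging.grab_frame("side")
    T=t["pixels"];S=s["pixels"]
    y=ray(t,(328.,202.68),.021);a=ray(t,(313.17,216.13),.021);b=ray(t,(340.96,218.39),.021)
    ys=ray(s,(270.55,194.36),.021); print("yellow T",y,"S",ys,"spares",a,b)
    d=a-b; print("tray yaw",np.arctan2(-d[0],d[1]),"spacing",np.linalg.norm(d)); m=(a+b)/2; print("y-m",y-m)
    g=ray(t,(230.04,226.54),.157);p=ray(t,(201.64,226.45),.186); d=p-g; print("green",g,"post",p,"yaw",np.arctan2(-d[0],d[1]),np.linalg.norm(d[:2]),"S",ray(s,(258.24,200.35),.155))
    # stud block edges: dark outline contour from top
    sub=T[180:250,180:260]; h=cv2.cvtColor(sub,cv2.COLOR_RGB2HSV)
    m=cv2.inRange(h,(0,0,0),(179,95,255)); m[:32]=0
    n,l,st,c=cv2.connectedComponentsWithStats(m); i=1+st[1:,4].argmax(); r=cv2.minAreaRect(np.argwhere(l==i)[:,::-1].astype(np.float32))
    print(st[i],r); print("block pts",[ray(t,q+np.array([180,180]),.018).round(4).tolist() for q in cv2.boxPoints(r)])
main()
E
python3 g.py
```

```text
yellow T [ 0.55781004 -0.18096939  0.021     ] S [ 0.55697794 -0.1768932   0.021     ] spares [ 0.52184717 -0.13912534  0.021     ] [ 0.51421056 -0.21507603  0.021     ]
tray yaw -0.1002101062785846 spacing 0.07633364613561806
y-m [ 0.03978117 -0.0038687   0.        ]
green [0.49850289 0.08113571 0.157     ] post [0.50008031 0.14388652 0.186     ] yaw -0.025132602171531286 0.06277063440596474 S [0.49394117 0.08974149 0.155     ]
[   0   32   80   38 2803] ((39.5, 50.5), (37.0, 79.0), 90.0)
block pts [[0.5401, 0.2227, 0.018], [0.536, 0.0083, 0.018], [0.4358, 0.0103, 0.018], [0.4404, 0.2233, 0.018]]
```

```bash
cat > e.py <<'E'
from h import *
t=imaging.grab_frame("top"); T=t["pixels"].astype(float); D=cv2.GaussianBlur(T[:,:,2]-T[:,:,0],(3,3),0)
def cross(line,th):
    for i in range(len(line)-1):
        if (line[i]-th)*(line[i+1]-th)<=0 and line[i]>th: return i+(line[i]-th)/(line[i]-line[i+1])
import sys
cols=range(190,246,1)
top=[(u,206+c) for u in cols if (c:=cross(D[206:222,u],28)) is not None]
bot_=[(u,246-c) for u in range(215,246) if (c:=cross(D[246:232:-1,u],20)) is not None]
lef=[(180+c,v) for v in range(216,236) if (c:=cross(D[v,180:194],28)) is not None]
rig=[(258-c,v) for v in range(216,236) if (c:=cross(D[v,258:242:-1],28)) is not None]
for n,p in zip("top bottom left right".split(),(top,bot_,lef,rig)):
    q=np.array([ray(t,x,.018)[:2] for x in p]); k=1 if n in("top","bottom") else 0
    f=np.polyfit(q[:,k],q[:,1-k],1); r=q[:,1-k]-np.polyval(f,q[:,k]); g=abs(r)<.003; f=np.polyfit(q[g,k],q[g,1-k],1)
    print(n,len(p),g.sum(),"slope",f[0].round(4),"mid",np.polyval(f,q[:,k].mean()).round(4), r.std().round(4))
E
python3 e.py
```

```text
top 56 56 slope 0.0241 mid 0.5378 0.0003
bottom 31 31 slope -0.0189 mid 0.4612 0.0009
left 20 20 slope -0.0367 mid 0.2077 0.0002
right 20 20 slope 0.0397 mid 0.0366 0.0012
```

```bash
cat > plan.py <<'E'
from h import *
from scipy.spatial.transform import Rotation as R, Slerp
import json
def rot(r): return R.from_euler("xyz",r)
def plan(pg,rg,n,jaw,p0=None,r0=None):
    o=bot.observe(); p=np.array(o["position"] if p0 is None else p0,float); r=rot(o["tool_rot"]) if r0 is None else r0
    rg=rg if isinstance(rg,R) else rot(rg)
    sl=Slerp([0,1],R.concatenate([r,rg])); P=p.copy(); rows=[]
    for k in range(1,n+1):
        tp=p+(np.array(pg)-p)*k/n; t=(r0c.inv().apply(tp-P)/.25).round(4) if (r0c:=(r if k==1 else rc)) else 0
        P=P+r0c.apply(t*.25); w=((r0c.inv()*sl(k/n)).as_rotvec()/np.pi).round(4); rc=r0c*R.from_rotvec(w*np.pi)
        rows.append([t.tolist(),w.tolist(),jaw])
    for i in range(0,n,8): print(json.dumps(rows[i:i+8]))
    return P,rc
def show():
    o=bot.observe(); print("t",o["clock"],"pos",o["position"].round(4),"rot",o["tool_rot"].round(4),"F",o["force"].round(2),"M",o["moment"].round(2),"w",round(o["grip_width"],4),"q",o["qpos"].round(2))
E
python3 - <<'E'
from plan import *
plan([.5575,-.180,.27],[np.pi,0,np.pi/2-.1],12,0.5)
E
```

```text
[[[0.1535, -0.0876, 0.0449], [-0.0, -0.0, -0.0296], 0.5], [[0.1611, -0.0731, 0.0448], [-0.0, -0.0, -0.0297], 0.5], [[0.1671, -0.0577, 0.0449], [-0.0, -0.0, -0.0296], 0.5], [[0.1717, -0.0419, 0.0449], [-0.0, -0.0, -0.0296], 0.5], [[0.175, -0.0258, 0.0448], [-0.0, -0.0, -0.0296], 0.5], [[0.1765, -0.0094, 0.0449], [-0.0, -0.0, -0.0297], 0.5], [[0.1767, 0.007, 0.0449], [-0.0, -0.0, -0.0296], 0.5], [[0.1752, 0.0235, 0.0448], [-0.0, -0.0, -0.0296], 0.5]]
[[[0.1723, 0.0396, 0.0449], [-0.0, -0.0, -0.0297], 0.5], [[0.1679, 0.0554, 0.0449], [-0.0, -0.0, -0.0296], 0.5], [[0.162, 0.0709, 0.0448], [-0.0, -0.0001, -0.0296], 0.5], [[0.1547, 0.0855, 0.0449], [-0.0001, 0.0, -0.0297], 0.5]]
```

>>> carry_out([
  [[0.154, -0.088, 0.045], [0, 0, -0.0296], 0.5],
  [[0.161, -0.073, 0.045], [0, 0, -0.0296], 0.5],
  [[0.167, -0.058, 0.045], [0, 0, -0.0296], 0.5],
  [[0.172, -0.042, 0.045], [0, 0, -0.0296], 0.5],
  [[0.175, -0.026, 0.045], [0, 0, -0.0296], 0.5],
  [[0.176, -0.009, 0.045], [0, 0, -0.0296], 0.5],
  [[0.176, 0.007, 0.045], [0, 0, -0.0296], 0.5],
  [[0.175, 0.024, 0.045], [0, 0, -0.0296], 0.5],
], force=25)

```text
clock: 1.35
position: [0.4447, -0.3146, 0.3145]
tool_rot: [3.141, 0.0, 1.101]
force: [0.5, -1.0, 0.3]
grip_width: 0.0429
```

>>> carry_out([
  [[0.172, 0.04, 0.045], [0, 0, -0.0296], 0.5],
  [[0.168, 0.055, 0.045], [0, 0, -0.0296], 0.5],
  [[0.162, 0.071, 0.045], [0, 0, -0.0296], 0.5],
  [[0.155, 0.086, 0.045], [0, 0, -0.0296], 0.5],
  [[0, 0, 0], [0, 0, 0], 0.5],
  [[0, 0, 0], [0, 0, 0], 0.5],
])

```text
clock: 2.1
position: [0.5576, -0.1808, 0.2696]
tool_rot: [-3.141, 0.0, 1.469]
force: [-0.9, 0.1, -0.9]
grip_width: 0.0424
```

```bash
python3 - <<'E'
from plan import *
show()
plan([.5575,-.180,.192],[np.pi,0,np.pi/2-.1],4,0.5)
E
```

```text
t 2.1 pos [ 0.5576 -0.1808  0.2696] rot [-3.1411e+00  3.0000e-04  1.4689e+00] F [-0.94  0.05 -0.88] M [0.01 0.01 0.06] w 0.0424 q [ 0.45  0.65 -0.34  1.8   0.3   0.74 -0.15]
[[[0.0008, -0.0001, 0.0776], [-0.0, 0.0, -0.0002], 0.5], [[0.0008, -0.0001, 0.0776], [-0.0001, 0.0001, -0.0001], 0.5], [[0.0007, -0.0002, 0.0776], [-0.0, -0.0, -0.0002], 0.5], [[0.0008, -0.0001, 0.0776], [-0.0001, 0.0, -0.0001], 0.5]]
```

>>> carry_out([
  [[0.003, 0, 0.1], [0, 0, 0], 0.5],
  [[0, 0, 0.1], [0, 0, 0], 0.5],
  [[0, 0, 0.08], [0, 0, 0], 0.5],
  [[0, 0, 0.03], [0, 0, 0], 0.4],
  [[0, 0, 0.01], [0, 0, 0], 0.4],
  [[0, 0, 0], [0, 0, 0], 0.4],
])

```text
clock: 2.85
position: [0.5581, -0.1798, 0.1902]
tool_rot: [3.141, 0.0, 1.469]
force: [-1.5, -0.4, 1.1]
grip_width: 0.0346
```

```bash
python3 - <<'E'
from plan import *
show()
s=imaging.grab_frame("side")["pixels"];t=imaging.grab_frame("top")["pixels"]
o=np.hstack([cv2.resize(s[155:225,235:305],(400,400),interpolation=2),cv2.resize(t[170:240,290:360],(400,400),interpolation=2)])
cv2.imwrite("pics/c2.png",o[:,:,::-1])
E
```

```text
t 2.85 pos [ 0.5581 -0.1798  0.1902] rot [3.1410e+00 1.0000e-04 1.4694e+00] F [-1.52 -0.4   1.13] M [0.03 0.01 0.  ] w 0.0346 q [ 0.41  0.77 -0.29  1.82  0.36  0.6  -0.2 ]
```

View pics/c2.png

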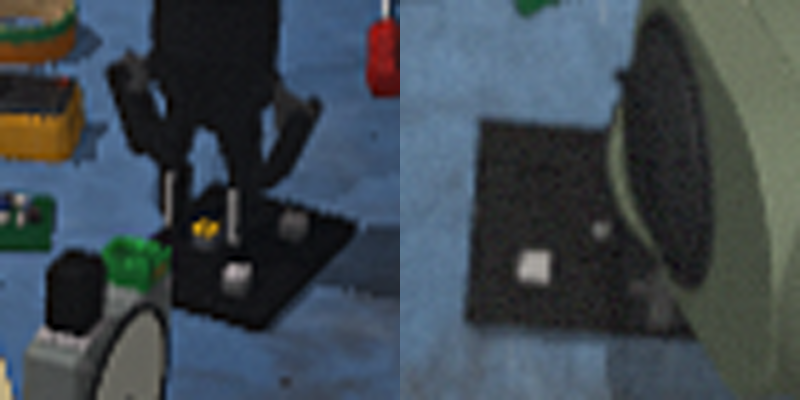

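>>> carry_out([
  [[0, 0, 0.008], [0, 0, 0], 0.4],
  [[0, 0, 0], [0, 0, 0], 0.1],
  [[0, 0, 0], [0, 0, 0], 0.1],
  [[0, 0, 0], [0, 0, 0], 0.1],
  [[0, 0, 0], [0, 0, 0], 0.1],
  [[0, 0, 0], [0, 0, 0], 0.1],
], force=30)

```text
clock: 3.7
position: [0.5579, -0.1796, 0.1878]
tool_rot: [3.142, 0.0, 1.47]
force: [-2.1, -0.3, 5.3]
grip_width: 0.0126
```

>>> carry_out([
  [[0, 0, -0.02], [0, 0, 0], 0.1],
  [[0, 0, -0.06], [0, 0, 0], 0.1],
  [[0, 0, -0.15], [0, 0, 0], 0.1],
  [[0, 0, -0.2], [0, 0, 0], 0.1],
  [[0, 0, -0.2], [0, 0, 0], 0.1],
  [[0, 0, -0.15], [0, 0, 0], 0.1],
  [[0, 0, 0], [0, 0, 0], 0.1],
])

```text
clock: 4.58
position: [0.5582, -0.1797, 0.3865]
tool_rot: [3.136, 0.001, 1.469]
force: [-0.7, 0.2, -1.0]
grip_width: 0.0122
```

```bash
python3 - <<'E'
from plan import *
show()
s=imaging.grab_frame("side");t=imaging.grab_frame("top")
o=bot.observe(); u=proj(s,o["position"]-[0,0,.17]).astype(int); print(u)
o=np.hstack([cv2.resize(s["pixels"][u[1]-30:u[1]+30,u[0]-30:u[0]+30],(400,400),interpolation=2),cv2.resize(s["pixels"][150:250,235:335],(400,400),interpolation=2)])
cv2.imwrite("pics/c3.png",o[:,:,::-1])
E
```

```text
t 4.575 pos [ 0.5582 -0.1797  0.3865] rot [3.1363e+00 1.1000e-03 1.4694e+00] F [-0.7   0.18 -1.03] M [-0.   -0.03  0.01] w 0.0122 q [ 0.49  0.5  -0.39  1.71  0.23  0.97 -0.09]
[272 142]
```

View pics/c3.png

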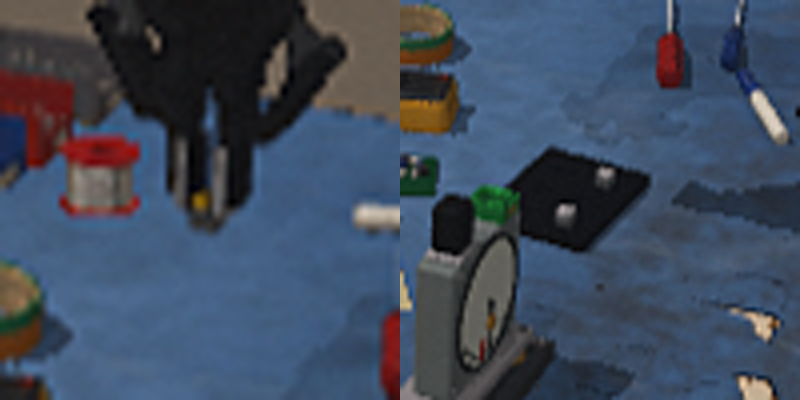

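```bash
cat >> plan.py <<'E'
Rg=R.from_euler("z",-.025)*R.from_euler("x",.05); Rt=Rg*R.from_euler("z",np.pi/2)*R.from_euler("x",np.pi)
nest=np.array([.4984,.0812,.1487])
E
python3 - <<'E'
from plan import *
p=nest+Rg.apply([0,0,.1828+.045]); print(p, (nest+Rg.apply([0,0,.1828])))
plan(p,Rt,8,0.1)
E
```

```text
[0.4981154  0.0698183  0.37621531] [0.49817162 0.07206666 0.33127155]
[[[0.1211, -0.0422, 0.0034], [0.0001, 0.002, -0.003], 0.1], [[0.1214, -0.0411, 0.0042], [0.0001, 0.002, -0.0031], 0.1], [[0.1219, -0.0399, 0.005], [0.0001, 0.002, -0.003], 0.1], [[0.1221, -0.0387, 0.0058], [0.0001, 0.002, -0.003], 0.1], [[0.1225, -0.0376, 0.0065], [0.0001, 0.002, -0.0031], 0.1], [[0.1228, -0.0364, 0.0073], [0.0001, 0.002, -0.003], 0.1], [[0.1231, -0.0352, 0.0081], [0.0001, 0.002, -0.003], 0.1], [[0.1234, -0.034, 0.0089], [0.0001, 0.002, -0.003], 0.1]]
```

>>> carry_out([
  [[0.121, -0.042, 0.003], [0, 0.002, -0.003], 0.1],
  [[0.121, -0.041, 0.004], [0, 0.002, -0.003], 0.1],
  [[0.122, -0.04, 0.005], [0, 0.002, -0.003], 0.1],
  [[0.122, -0.039, 0.006], [0, 0.002, -0.003], 0.1],
  [[0.122, -0.038, 0.006], [0, 0.002, -0.003], 0.1],
  [[0.123, -0.036, 0.007], [0, 0.002, -0.003], 0.1],
  [[0.123, -0.035, 0.008], [0, 0.002, -0.003], 0.1],
  [[0.123, -0.034, 0.009], [0, 0.002, -0.003], 0.1],
])

```text
clock: 5.68
position: [0.4979, 0.0704, 0.3752]
tool_rot: [3.141, -0.05, 1.546]
force: [0.2, -0.7, -0.8]
grip_width: 0.0125
```

>>> carry_out([
  [[0, 0, 0], [0, 0, 0], 0.1],
  [[0, 0, 0], [0, 0, 0], 0.1],
])

```text
clock: 5.92
position: [0.4984, 0.0691, 0.3755]
tool_rot: [3.141, -0.05, 1.545]
force: [0.9, -1.3, 0.1]
grip_width: 0.0128
```

```bash
python3 - <<'E'
from plan import *
show()
plan(nest+Rg.apply([0,0,.1828+.008]),Rt,4,0.1)
s=imaging.grab_frame("side");t=imaging.grab_frame("top")
o=np.hstack([cv2.resize(s["pixels"][165:235,225:295],(400,400),interpolation=2),cv2.resize(t["pixels"][190:250,190:250],(400,400),interpolation=2)])
cv2.imwrite("pics/c4.png",o[:,:,::-1])
E
```

```text
t 5.925 pos [0.4984 0.0691 0.3755] rot [ 3.1408 -0.0498  1.545 ] F [ 0.88 -1.32  0.05] M [-0.06  0.02  0.02] w 0.0128 q [ 0.15  0.4  -0.5   1.93  0.19  0.85 -0.47]
[[[0.0008, -0.0004, 0.0363], [0.0001, 0.0, -0.0001], 0.1], [[0.0008, -0.0003, 0.0364], [0.0, 0.0, -0.0], 0.1], [[0.0007, -0.0004, 0.0363], [0.0001, 0.0, -0.0001], 0.1], [[0.0008, -0.0004, 0.0363], [0.0001, 0.0001, -0.0001], 0.1]]
```

View pics/c4.png

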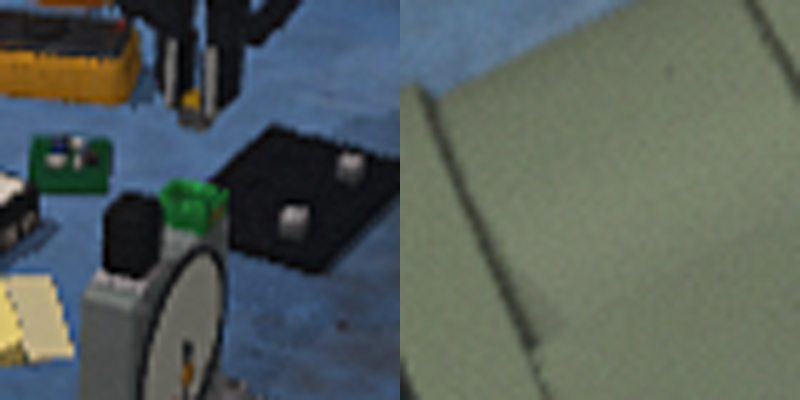

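>>> carry_out([
  [[0.003, -0.001, 0.04], [0, 0, 0], 0.1],
  [[0, 0, 0.04], [0, 0, 0], 0.1],
  [[0, 0, 0.03], [0, 0, 0], 0.1],
  [[0, 0, 0.016], [0, 0, 0], 0.1],
  [[0, 0, 0.008], [0, 0, 0], 0.1],
  [[0, 0, 0.008], [0, 0, 0], 0.1],
])

```text
clock: 6.78
position: [0.4984, 0.0721, 0.3407]
tool_rot: [3.139, -0.05, 1.545]
force: [-0.0, 0.3, 0.4]
grip_width: 0.0121
```

```bash
python3 - <<'E'
from plan import *
show(); o=bot.observe(); print("remaining in tool axes", (rot(o["tool_rot"]).inv().apply(nest+Rg.apply([0,0,.1828])-o["position"])).round(4))
s=imaging.grab_frame("side")
cv2.imwrite("pics/c5.png",cv2.resize(s["pixels"][170:230,225:285],(480,480),interpolation=2)[:,:,::-1])
E
```

```text
t 6.775 pos [0.4984 0.0721 0.3407] rot [ 3.1394 -0.0503  1.5451] F [-0.    0.31  0.36] M [-0.09  0.02  0.  ] w 0.0121 q [ 0.13  0.45 -0.49  1.96  0.23  0.77 -0.5 ]
remaining in tool axes [-0.0005 -0.0003  0.0094]
```

View pics/c5.png

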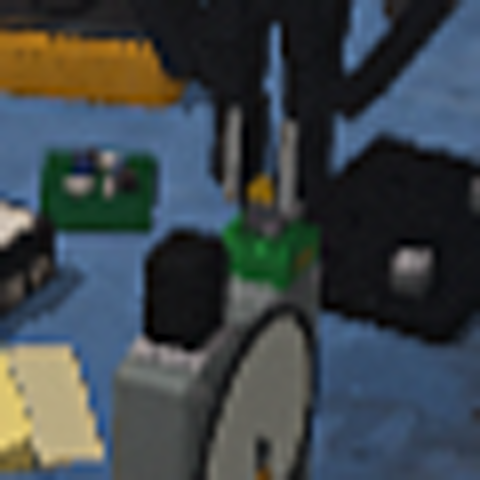

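```bash
python3 - <<'E'
from plan import *
s=imaging.grab_frame("side"); S=s["pixels"]
for b in blobs(S,(45,90,40),(75,255,255),(245,193,270,212)): print("green",b[0],b[1])
for b in blobs(S,(18,90,80),(34,255,255),(252,188,264,200),2): print("yel",b[0],b[1])
row=S[201:207].astype(int); print((row[:,248:270,1]-row[:,248:270,0])[::2].tolist())
o=bot.observe(); r=rot(o["tool_rot"])
print("sensor top ctr proj",proj(s,o["position"]+r.apply([0,0,.1668])))
for z in(-.001,.0095):
  c=[proj(s,nest+Rg.apply([a,b,z])) for a in(-.015,.015) for b in(-.015,.015)]; print("socket corners",z,np.array(c).round(1).tolist())
E
```

```text
green [258.03, 200.79] [8, 3, 12, 10, 70]
yel [257.22, 193.33] [4, 4, 3, 4, 9]
[[0, 1, -2, -1, -1, 30, 68, 63, 65, 87, 70, 57, 71, 39, 29, 2, 27, -2, 2, 0, 0, 3], [0, 0, -1, 1, -2, 24, 65, 60, 57, 54, 56, 60, 55, 23, 9, 12, 3, -2, 0, 0, -1, -2], [2, 2, 3, 2, -1, -1, 7, 12, 14, 30, 29, 58, 56, 16, 1, 0, 1, 1, 0, 0, 1, -1]]
sensor top ctr proj [258.04642772 192.62212743]
socket corners -0.001 [[264.8, 199.9], [260.6, 204.3], [255.3, 197.5], [250.9, 201.8]]
socket corners 0.0095 [[265.0, 196.6], [260.7, 201.0], [255.4, 194.3], [251.0, 198.5]]
```

>>> carry_out([
  [[0, 0, 0.008], [0, 0, 0], 0.1],
  [[0, 0, 0.008], [0, 0, 0], 0.1],
  [[0, 0, 0.004], [0, 0, 0], 0.1],
])

```text
clock: 7.25
position: [0.4984, 0.0723, 0.3355]
tool_rot: [3.14, -0.05, 1.545]
force: [0.3, 0.0, -0.2]
grip_width: 0.0124
```

>>> carry_out([
  [[0, 0, 0.004], [0, 0, 0], 0.1],
  [[0, 0, 0.004], [0, 0, 0], 0.1],
  [[0, 0, 0.004], [0, 0, 0], 0.1],
])

```text
clock: 7.62
position: [0.4984, 0.0725, 0.3326]
tool_rot: [3.14, -0.05, 1.545]
force: [1.1, -0.1, -0.2]
grip_width: 0.0125
```

>>> carry_out([
  [[0, 0, 0.004], [0, 0, 0], 0.1],
  [[0, 0, 0], [0, 0, 0], 0.1],
])

```text
clock: 7.88
position: [0.4984, 0.0725, 0.3316]
tool_rot: [3.14, -0.05, 1.545]
force: [-0.5, 0.5, -0.0]
grip_width: 0.0124
```

>>> carry_out([
  [[0, 0, 0.003], [0, 0, 0], 0.1],
  [[0, 0, 0], [0, 0, 0], 0.1],
])

```text
clock: 8.12
position: [0.4985, 0.0726, 0.331]
tool_rot: [3.139, -0.05, 1.545]
force: [-0.2, -0.1, 2.2]
grip_width: 0.0122
```

>>> carry_out([
  [[0, 0, 0], [0, 0, 0], 0.2],
  [[0, 0, 0], [0, 0, 0], 0.3],
  [[0, 0, 0], [0, 0, 0], 0.35],
  [[0, 0, -0.04], [0, 0, 0], 0.35],
  [[0, 0, -0.1], [0, 0, 0], 0.4],
  [[0, 0, -0.15], [0, 0, 0], 0.4],
  [[0, 0, -0.15], [0, 0, 0], 0.4],
  [[0, 0, 0], [0, 0, 0], 0.45],
])

```text
clock: 9.12
position: [0.4983, 0.0671, 0.4437]
tool_rot: [3.135, -0.051, 1.545]
force: [0.8, 0.1, -0.5]
grip_width: 0.0387
```

```bash
cat > mk.py <<'E'
from plan import *
show()
s=imaging.grab_frame("side"); S=s["pixels"]
print("yel",[b[:2] for b in blobs(S,(18,90,60),(34,255,255),(250,188,268,206),2)],"pred",proj(s,nest+Rg.apply([0,0,.016])))
# mark: red-ish pixels on dial
r=S.astype(int); m=((r[:,:,0]-r[:,:,1]>35)&(r[:,:,0]-r[:,:,2]>35)).astype(np.uint8); m[:215]=0;m[250:]=0;m[:,:235]=0;m[:,275:]=0
print([(int(v),int(u),r[v,u].tolist()) for v,u in np.argwhere(m)])
cv2.imwrite("pics/c6.png",np.hstack([cv2.resize(S[185:225,235:275],(400,400),interpolation=2),cv2.resize(S[205:245,240:280],(400,400),interpolation=2)])[:,:,::-1])
E
python3 mk.py
```

```text
t 9.125 pos [0.4983 0.0671 0.4437] rot [ 3.1351 -0.0507  1.545 ] F [ 0.81  0.09 -0.48] M [-0.09  0.03 -0.01] w 0.0387 q [ 0.19  0.32 -0.53  1.85  0.13  0.99 -0.42]
yel [([258.0, 196.5], [6, 7, 5, 4, 14])] pred [258.15668028 195.53676407]
[(235, 255, [90, 44, 41]), (236, 255, [88, 24, 23]), (237, 255, [79, 13, 13]), (238, 255, [79, 11, 13]), (239, 255, [67, 10, 11])]
```

View pics/c6.png

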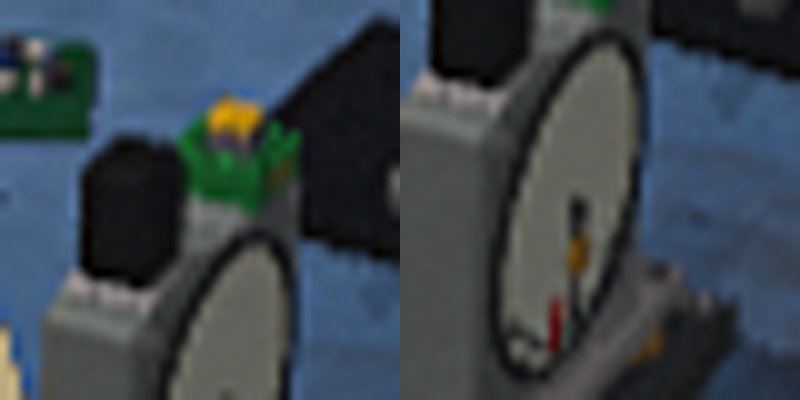

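```bash
cat > mark.py <<'E'
from plan import *
from scipy.optimize import minimize_scalar
def dial(f,Rq,org,xd,ang,rad): return proj(f,org+Rq.apply([xd,rad*np.sin(ang),.064-rad*np.cos(ang)]))
def redc(n=4):
    A=np.mean([imaging.grab_frame("side")["pixels"].astype(float) for _ in range(n)],0); s=imaging.grab_frame("side")
    return s,A
if __name__=="__main__":
    s,A=redc()
    org=nest-Rg.apply([0,-.036,.121]); print("org",org)
    W=A[200:250,235:275]; rd=np.clip(W[:,:,0]-W[:,:,1]-12,0,None)*(W[:,:,0]-W[:,:,1]<1e9); 
    g=np.clip(W[:,:,1]-W[:,:,2],0,None) # orange has G>B
    rd=np.where(W[:,:,1]-W[:,:,2]>12,0,rd); v,u=np.mgrid[200:250,235:275]; rd[:31]=0
    print("red",(rd*u).sum()/rd.sum(),(rd*v).sum()/rd.sum()); print(rd[32:42,14:26].round().astype(int))
    gy=W.mean(2); m=(gy>85)&(abs(W[:,:,0]-W[:,:,2])<40)
    for xd in(-.016,-.02):
        c=[dial(s,Rg,org,xd,a,.048) for a in np.linspace(0,6.283,60)]; c=np.array(c); print("dial pred u",c[:,0].min(),c[:,0].max(),"v",c[:,1].min(),c[:,1].max())
        for th in(-.05,.1,.15,.2,.25,.3,.35,.4): print(xd,th,dial(s,Rg,org,xd,th,.036).round(2),dial(s,Rg,org,xd,th,.027).round(2),dial(s,Rg,org,xd,th,.045).round(2))
    gray=A.mean(2); print("row 220",gray[220,242:270].round().astype(int)); print("row 228",gray[228,242:270].round().astype(int)); print("col 257",gray[204:248,257].round().astype(int)); print("col 254",gray[204:248,254].round().astype(int))
E
python3 mark.py
```

```text
org [0.49944995 0.12318936 0.02965047]
red 255.0549558390579 237.0333660451423
[[ 0  0  0  0  0  0  0  0  0  0  0  0]
 [ 0  0  0  0  0  0  0  0  0  0  0  0]
 [ 0  0  0  0  0  0  0  0  0  0  0  0]
 [ 0  0  0  0  0  0 33  8  0  0  0  0]
 [ 0  0  0  0  0  0 51  6  0  0  0  0]
 [ 0  0  0  0  0  0 54  0  0  0  0  0]
 [ 0  0  0  0  0  0 58  0  0  0  0  0]
 [ 0  0  0  0  0  0 43  0  0  0  0  0]
 [ 0  0  0  0  0  0  2  0  0  0  0  0]
 [ 0  0  0  0  0  0  0  0  0  0  0  0]]
dial pred u 249.7034037949153 263.83966308393104 v 208.36792326812542 241.4499272607876
-0.016 -0.05 [256.71 235.43] [256.77 232.83] [256.64 238.01]
-0.016 0.1 [255.93 236.29] [256.19 233.47] [255.67 239.09]
-0.016 0.15 [255.67 236.52] [255.99 233.64] [255.35 239.38]
-0.016 0.2 [255.42 236.72] [255.8  233.79] [255.03 239.64]
-0.016 0.25 [255.17 236.89] [255.62 233.92] [254.72 239.86]
-0.016 0.3 [254.92 237.04] [255.43 234.02] [254.41 240.05]
-0.016 0.35 [254.68 237.15] [255.25 234.1 ] [254.11 240.2 ]
-0.016 0.4 [254.44 237.24] [255.07 234.17] [253.81 240.31]
dial pred u 251.02551485538834 265.1039659466303 v 208.6992798376
[... 412 characters left out ...]
.46] [255.39 240.56]
-0.02 0.4 [255.72 237.6 ] [256.36 234.52] [255.09 240.67]
row 220 [ 77  76  75  74  73  72  60  56  53  43  31  96 100  96  95  96  96  94
  97  96  97  53  64  86  82  83  82  75]
row 228 [ 74  74  75  74  75  69  57  41  31 106  98  96  95  98  97  42  66 103
 100  52  23  62  84  80  79  79  79  78]
col 257 [ 38  75 106 112  97  58  19  38  89 104 100  98  96  96  95  95  96  95
  96  98  72  30  26  38  42  60  65  54  53  49  46  35  23  37  33  30
  57  70  81  87  85  74  67  51]
col 254 [ 82 113 120 107  97  99  76  57  62  47  25  20  42  89 106 103 100  98
  97  95  95  95  96  96  95  95  96  96  96  96  96  95  97  99 103  62
  82  58  24  57  81  88  86  86]
```

```bash
python3 - <<'E'
from mark import *
s,A=redc(2); org=nest-Rg.apply([0,-.036,.121])
gray=cv2.GaussianBlur(A.mean(2),(1,1),0)
def inner(line,u0,step,th=68):
    u=u0
    while line[u]>th: u+=step
    a,b=line[u-step],line[u]; return u-step+step*(a-th)/(a-b)
obs=[]
for v in range(213,231):
    l=gray[v]; L=inner(l,255,-1); Rr=inner(l,259 if v<224 else 260,1); obs.append((v,L,Rr))
    
obs=np.array(obs); print(obs.round(2).tolist())
from scipy.optimize import least_squares
an=np.linspace(0,2*np.pi,721)
def pred(xd,r,dv):
    c=np.array([dial(s,Rg,org,xd,a,r) for a in an]); c[:,1]+=dv; i0=c[:,1].argmin(); out=[]
    c=np.roll(c[:-1],-i0,0); j=c[:,1].argmax(); h1=c[:j+1]; h2=c[j:][::-1]
    for v in obs[:,0]:
        e=sorted([np.interp(v,h[:,1],h[:,0]) for h in(h1,h2)]); out.append(e)
    return np.array(out)
def res(p): return np.clip((pred(p[0]/1000,p[1]/1000,p[2])-obs[:,1:]).ravel(),-1.5,1.5)
q=least_squares(res,[-17,46,0],loss="soft_l1",f_scale=.2,diff_step=1e-3); print(q.x,np.sqrt(np.mean(q.fun**2)))
print(res(q.x).reshape(-1,2).round(1).tolist())
for th in np.arange(.1,.42,.03): print(round(th,2),dial(s,Rg,org,q.x[0]/1000,th,.036)+[0,q.x[2]])
E
```

```text
[[213.0, 256.11, 262.51], [214.0, 255.51, 262.74], [215.0, 254.68, 262.98], [216.0, 254.41, 262.95], [217.0, 253.69, 262.95], [218.0, 253.51, 262.96], [219.0, 253.14, 262.98], [220.0, 252.57, 262.65], [221.0, 252.49, 262.4], [222.0, 252.16, 262.38], [223.0, 251.6, 262.39], [224.0, 251.52, 262.18], [225.0, 251.14, 261.62], [226.0, 250.82, 261.45], [227.0, 250.64, 261.25], [228.0, 250.5, 260.67], [229.0, 250.49, 260.25], [230.0, 250.4, 260.05]]
[-15.26249752  42.92207016  -0.27766644] 0.13130665490902993
[[-0.1, 0.1], [-0.1, 0.0], [0.1, -0.1], [-0.1, -0.1], [0.1, -0.1], [-0.1, -0.1], [-0.1, -0.2], [0.1, 0.0], [-0.2, 0.1], [-0.2, -0.0], [0.1, -0.2], [-0.1, -0.2], [0.1, 0.1], [0.2, 0.0], [0.2, -0.1], [0.1, 0.2], [0.0, 0.3], [-0.0, 0.1]]
0.1 [255.69368907 235.94201533]
0.13 [255.53909961 236.08398004]
0.16 [255.38535454 236.21588654]
0.19 [255.23259035 236.33759745]
0.22 [255.08094333 236.44898352]
0.25 [254.93054938 236.54992381]
0.28 [254.78154394 236.64030586]
0.31 [254.63406186 236.7200259 ]
0.34 [254.48823729 236.78898899]
0.37 [254.34420352 236.84710918]
0.4 [254.20209288 236.8943097 ]
```

```bash
cat >> plan.py <<'E'
org=nest-Rg.apply([0,-.036,.121])
E
python3 - <<'E'
from plan import *
P,r=plan(org+Rg.apply([0,.03,.296+.09]),Rt,3,0.55)
plan(org+Rg.apply([0,.03,.296]),Rt,6,0.55,P,r)
E
```

```text
[[[0.0874, -0.0001, 0.036], [0.0001, -0.0, -0.0001], 0.55], [[0.0874, 0.0, 0.0359], [0.0001, -0.0001, -0.0], 0.55], [[0.0873, 0.0, 0.036], [0.0001, 0.0, -0.0001], 0.55]]
[[[0.0, -0.0, 0.06], [0.0, 0.0, 0.0], 0.55], [[0.0, -0.0, 0.06], [0.0, 0.0, 0.0], 0.55], [[0.0, -0.0, 0.06], [0.0, 0.0, 0.0], 0.55], [[0.0, -0.0, 0.06], [0.0, 0.0, 0.0], 0.55], [[0.0001, -0.0, 0.06], [0.0, 0.0, 0.0], 0.55], [[-0.0, -0.0, 0.06], [0.0, 0.0, 0.0], 0.55]]
```

>>> carry_out([
  [[0.087, 0, 0.036], [0, 0, 0], 0.55],
  [[0.087, 0, 0.036], [0, 0, 0], 0.55],
  [[0.087, 0, 0.036], [0, 0, 0], 0.55],
  [[0, 0, 0], [0, 0, 0], 0.55],
  [[0, 0, 0.06], [0, 0, 0], 0.55],
  [[0, 0, 0.06], [0, 0, 0], 0.55],
  [[0, 0, 0.06], [0, 0, 0], 0.55],
  [[0, 0, 0.06], [0, 0, 0], 0.55],
])

```text
clock: 10.58
position: [0.5, 0.1363, 0.3559]
tool_rot: [3.14, -0.05, 1.545]
force: [0.7, 0.5, 0.5]
grip_width: 0.0471
```

>>> carry_out([
  [[0, 0, 0.06], [0, 0, 0], 0.55],
  [[0, 0, 0.04], [0, 0, 0], 0.55],
  [[0, 0, 0.02], [0, 0, 0], 0.55],
  [[0, 0, 0], [0, 0, 0], 0.55],
])

```text
clock: 11.08
position: [0.5001, 0.1381, 0.3271]
tool_rot: [3.14, -0.05, 1.545]
force: [0.5, 0.3, 0.1]
grip_width: 0.0474
```

```bash
python3 - <<'E'
from plan import *
show(); o=bot.observe(); print((rot(o["tool_rot"]).inv().apply(org+Rg.apply([0,.03,.296])-o["position"])).round(4))
E
```

```text
t 11.075 pos [0.5001 0.1381 0.3271] rot [ 3.1399 -0.0502  1.5452] F [0.52 0.28 0.06] M [-0.04  0.01  0.01] w 0.0474 q [ 0.    0.49 -0.49  1.94  0.27  0.75 -0.66]
[ 0.0002 -0.0003  0.0003]
```

>>> carry_out([
  [[0, 0, 0], [0, 0, 0], 0.2],
  [[0, 0, 0], [0, 0, 0], 0.2],
  [[0, 0, 0], [0, 0, 0], 0.2],
  [[0, 0, 0], [0, 0, 0], 0.2],
  [[0, 0, 0], [0, 0, 0], 0.2],
], force=60)

```text
clock: 11.7
position: [0.5003, 0.1381, 0.3276]
tool_rot: [3.139, -0.05, 1.545]
force: [-0.6, 0.1, 5.9]
grip_width: 0.0208
```

```bash
cat >> plan.py <<'E'
def rock(dth,n,press=0.):
    # rows rotating the tool about the left-sole line by -dth (lean left), plus press (m) straight down, spread over rows
    o=bot.observe(); p=o["position"]; r=rot(o["tool_rot"]); L=org+Rg.apply([0,.05,0]); ax=R.from_euler("z",-.025).apply([1,0,0])
    P=p.copy(); rc=r
    rows=[]
    for k in range(1,n+1):
        q=R.from_rotvec(-dth*k/n*ax); tp=L+q.apply(p-L)-[0,0,press*k/n]; t=(rc.inv().apply(tp-P)/.25).round(4); P=P+rc.apply(t*.25)
        w=((rc.inv()*(q*r)).as_rotvec()/np.pi).round(4); rc=rc*R.from_rotvec(w*np.pi); rows.append([t.tolist(),w.tolist(),.2])
    for i in range(0,n,8): print(json.dumps(rows[i:i+8]))
E
python3 - <<'E'
from plan import *
show(); rock(.27,14,.0)
E
```

```text
t 11.7 pos [0.5003 0.1381 0.3276] rot [ 3.1389 -0.0505  1.5449] F [-0.56  0.07  5.92] M [-0.09  0.31 -0.1 ] w 0.0208 q [ 0.    0.49 -0.49  1.94  0.27  0.75 -0.66]
[[[0.0229, -0.0, -0.0013], [-0.0, -0.0061, -0.0], 0.2], [[0.0229, -0.0, -0.0014], [-0.0, -0.0062, -0.0], 0.2], [[0.0229, -0.0001, -0.0013], [-0.0, -0.0061, -0.0], 0.2], [[0.023, 0.0, -0.0013], [-0.0, -0.0062, -0.0001], 0.2], [[0.0229, 0.0, -0.0013], [-0.0, -0.0061, 0.0], 0.2], [[0.0229, -0.0, -0.0014], [-0.0, -0.0061, 0.0], 0.2], [[0.0229, -0.0, -0.0013], [-0.0, -0.0062, -0.0], 0.2], [[0.0229, -0.0, -0.0013], [-0.0, -0.0061, -0.0], 0.2]]
[[[0.0229, -0.0001, -0.0013], [-0.0001, -0.0061, -0.0], 0.2], [[0.023, 0.0, -0.0014], [0.0, -0.0062, -0.0001], 0.2], [[0.0229, 0.0, -0.0013], [0.0, -0.0061, 0.0], 0.2], [[0.0229, -0.0, -0.0013], [0.0, -0.0062, 0.0], 0.2], [[0.0229, -0.0, -0.0013], [0.0, -0.0061, -0.0], 0.2], [[0.0229, -0.0, -0.0014], [0.0, -0.0061, -0.0], 0.2]]
```

>>> carry_out([
  [[0.023, 0, -0.0013], [0, -0.0061, 0], 0.2],
  [[0.023, 0, -0.0013], [0, -0.0061, 0], 0.2],
  [[0.023, 0, -0.0013], [0, -0.0061, 0], 0.2],
  [[0.023, 0, -0.0013], [0, -0.0061, 0], 0.2],
])

```text
clock: 12.2
position: [0.5009, 0.1613, 0.3295]
tool_rot: [3.139, 0.028, 1.545]
force: [-0.5, -2.6, 8.1]
grip_width: 0.0213
```

>>> carry_out([
  [[0.023, 0, -0.0013], [0, -0.0061, 0], 0.2],
  [[0.023, 0, -0.0013], [0, -0.0061, 0], 0.2],
  [[0.023, 0, -0.0013], [0, -0.0061, 0], 0.2],
  [[0, 0, 0], [0, 0, 0], 0.2],
])

```text
clock: 12.7
position: [0.5013, 0.1788, 0.3298]
tool_rot: [3.139, 0.085, 1.546]
force: [-1.7, -3.5, 12.1]
grip_width: 0.0208
```

>>> carry_out([
  [[0.023, 0, -0.0023], [0, -0.0061, 0], 0.2],
  [[0.023, 0, -0.0023], [0, -0.0061, 0], 0.2],
  [[0.023, 0, -0.0023], [0, -0.0061, 0], 0.2],
  [[0, 0, 0], [0, 0, 0], 0.2],
])

```text
clock: 13.2
position: [0.5015, 0.1964, 0.3291]
tool_rot: [3.14, 0.141, 1.546]
force: [-0.1, 0.4, 3.1]
grip_width: 0.0213
```

>>> carry_out([
  [[0.023, 0, -0.0023], [0, -0.0061, 0], 0.2],
  [[0.023, 0, -0.0023], [0, -0.0061, 0], 0.2],
  [[0.023, 0, -0.0023], [0, -0.0061, 0], 0.2],
  [[0, 0, 0], [0, 0, 0], 0.2],
])

```text
clock: 13.7
position: [0.5018, 0.2135, 0.3277]
tool_rot: [3.14, 0.2, 1.546]
force: [-0.0, 1.0, -4.3]
grip_width: 0.0214
```

>>> carry_out([
  [[0, 0, 0], [0, 0, 0], 0.2],
  [[0, 0, 0], [0, 0, 0], 0.2],
  [[0, 0, 0], [0, 0, 0], 0.2],
  [[0, 0, 0], [0, 0, 0], 0.2],
  [[0, 0, 0], [0, 0, 0], 0.2],
  [[0, 0, 0], [0, 0, 0], 0.2],
  [[0, 0, 0], [0, 0, 0], 0.2],
  [[0, 0, 0], [0, 0, 0], 0.2],
])

```text
clock: 14.7
position: [0.502, 0.2129, 0.3281]
tool_rot: [3.14, 0.199, 1.545]
force: [-1.1, 1.0, -4.9]
grip_width: 0.021
```

```bash
python3 - <<'E'
from mark import *
show(); s,A=redc(6); A8=A.clip(0,255).astype(np.uint8)
o=np.hstack([cv2.resize(A8[185:255,225:285],(480,560),interpolation=2),cv2.resize(A8[222:248,236:266],(320,280),interpolation=0).repeat(2,0)])
cv2.imwrite("pics/c7.png",o[:,:,::-1])
print(A[230:243,248:262,0].round().astype(int)); print((A[230:243,248:262,0]-A[230:243,248:262,1]).round().astype(int))
E
```

```text
t 14.7 pos [0.502  0.2129 0.3281] rot [3.1397 0.1989 1.5447] F [-1.13  0.95 -4.89] M [0.71 0.   0.  ] w 0.021 q [-0.28  0.54 -0.39  1.84  0.43  0.97 -0.93]
[[115 106 103 103 102 104  95  81  85 109  74  20  57  79]
 [113 105 103 104 103 104  91  84  98 109  44  38  70  76]
 [114 105 103 102 104 106  98  51 109  88  17  69  78  76]
 [113 104 103 103 104 105  92  28 115  75  41  78  76  76]
 [113 104 103 103 104 106  79  25  80  50  70  78  76  75]
 [113 105 103 103 104 106  79  23  49  32  79  77  75  77]
 [113 106 104 104 105 106  80  20  30  66  78  77  74  71]
 [114 109 107 107 108 107  80  22  44  78  75  74  74  69]
 [118  89  76 110  74  88  70  22  74  94  91  90  70  72]
 [ 81  55  28  62  48  77  32  43  79 102  99  86  73  83]
 [ 58  98  90  86  48  41  39  71  94 100  93  72  49  53]
 [ 32  74  73  80  24  41  72  94 100  98  76  55  24  22]
 [ 26  16  16  34  47  70  78 101 100  89  60  30  26  26]]
[[ 1  1  1  1  0  0 17 27 16 -2  0 -2  1  3]
 [ 1  1  1  0  0  1 19 27 10 -1  0  0  3  2]
 [ 1  0  1  1  0 -2  3 10  1  0  0  2  3  2]
 [ 0  1  1  0  0  0 31 -6 -2 -1  1  3  3  3]
 [ 1  1  0  1 -2  0 74 -7 -1  0  2  3  3  3]
 [ 1  0  0  0 -2 -2 77 -8 -2  0  3  4  3  3]
 [ 1  1  0  0 -2 -2 76 -9 -3  2  3  4  2  2]
 [ 0  1  0  0 -1 16 75 -8  0  3  2  3  3  2]
 [ 1  0  0  0  0 28 52 -6  2  4  4  3  3  8]
 [ 2  0 -1  0 -1  8 16 -2  2  4  4  4  8 23]
 [ 0  0  1  0 -1 -2 -1  1  4  4  4  3  4 14]
 [-1  0  1  0 -1  1  2  4  4  5  3  2 -2 -3]
 [-1 -1 -1 -2  0  3  3  4  4  5  2 -1 -1 -1]]
```

View pics/c7.png

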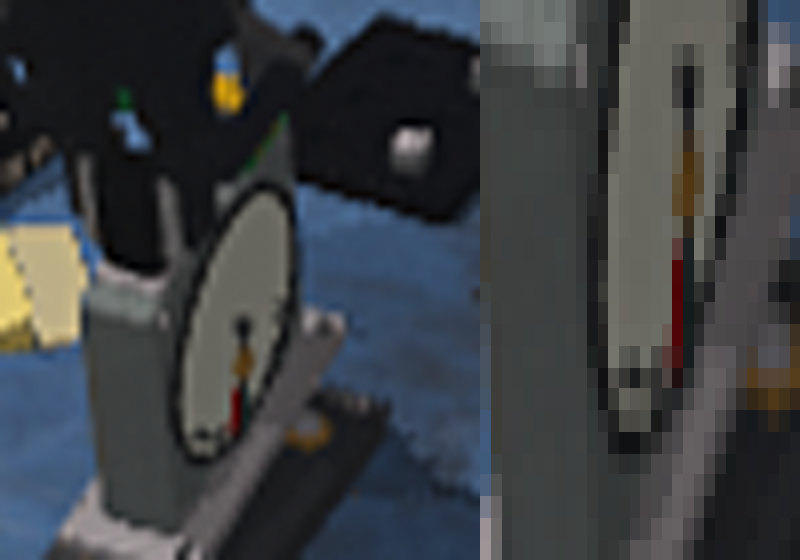

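```bash
cat > fit.py <<'E'
from mark import *
from scipy.optimize import least_squares
an=np.linspace(0,2*np.pi,361)
def inner(line,u0,step,th=68):
    u=u0
    while line[u]>th: u+=step
    a,b=line[u-step],line[u]; return u-step+step*(a-th)/(a-b)
def fitdial(s,A,lean,rows,L0,R0):
    Rq=R.from_euler("z",-.025)*R.from_euler("x",-lean); o=bot.observe()
    org2=org+Rg.apply([0,.05,0])-Rq.apply([0,.05,0])
    g=A.mean(2); obs=np.array([(v,inner(g[v],L0(v),-1),inner(g[v],R0(v),1)) for v in rows])
    def C(p,a,r): return dial(s,Rq,org2,-.01526,a,r)+p[:2]
    def res(p):
        c=np.array([C(p,a,.0429) for a in an]); i0=c[:,1].argmin(); c=np.roll(c[:-1],-i0,0); j=c[:,1].argmax(); h1=c[:j+1];h2=c[j:][::-1]
        pr=np.array([sorted(np.interp(v,h[:,1],h[:,0]) for h in(h1,h2)) for v in obs[:,0]]); return np.clip((pr-obs[:,1:]).ravel(),-1.5,1.5)
    q=least_squares(res,[0,0],loss="soft_l1",f_scale=.2,diff_step=1e-2,x_scale=.1); return q.x,np.sqrt(np.mean(q.fun**2)),(lambda a,r,x=0:dial(s,Rq,org2,-.01526+x,a,r)+q.x)
def prof(A,F,rows,half=6):
    u=np.arange(512)
    for v in rows:
        w=A[v]; x0=int(F(.2,.036)[0])
        rd=np.where(w[:,1]-w[:,2]>12,0,np.clip(w[:,0]-w[:,1]-8,0,None)); k=slice(x0-4,x0+5)
        ru=(rd[k]*u[k]).sum()/max(rd[k].sum(),1e-6)
        dk=np.clip(80-w.max(1),0,None); k2=slice(x0-2,x0+4); du=(dk[k2]*u[k2]).sum()/max(dk[k2].sum(),1e-6)
        # angle at this row of dial plane for measured u
        def ang(uu,x=0):
            f=lambda p:F(p[0],p[1]/1000,x)-[uu,v]; z=least_squares(f,[.1,36.]).x; return z.round(3).tolist()
        print(v,"red",round(ru,2),round(rd[k].sum()),ang(ru),"dark",round(du,2),round(dk[k2].sum()),ang(du),ang(du,-.001),ang(du,-.002),ang(du,-.003))
if __name__=="__main__":
    s,A=redc(6); x,e,F=fitdial(s,A,.199,range(212,229),lambda v:254 if v>213 else 256,lambda v:258); print(x,e); prof(A,F,range(230,239))
    A0=cv2.imread("pics/side0.png")[:,:,::-1].astype(float); x,e,F=fitdial(s,A0,-.05,range(213,231),lambda v:255,lambda v:259 if v<224 else 260); print(x,e); prof(A0,F,range(232,240))
    print(A0[230:242,250:264,0].astype(int))
E
python3 fit.py
```

```text
[ 0.03240389 -0.37407983] 0.40273998675781036
230 red 0.0 0 [8.079, 28.682] dark 0.0 0 [8.079, 28.682] [8.078, 28.681] [8.078, 28.68] [8.078, 28.68]
231 red 0.0 0 [8.068, 45.997] dark 0.0 0 [8.068, 45.997] [8.068, 45.997] [8.067, 45.997] [8.067, 45.997]
232 red 255.0 2 [0.012, 30.556] dark 255.0 30 [0.012, 30.556] [0.078, 28.537] [0.154, 26.663] [0.241, 24.966]
233 red 254.0 22 [0.235, 29.27] dark 255.1 48 [0.009, 34.577] [0.067, 32.536] [0.133, 30.619] [0.207, 28.852]
234 red 254.0 66 [0.227, 32.763] dark 255.76 79 [-0.075, 41.953] [-0.032, 39.725] [0.016, 37.581] [0.07, 35.534]
235 red 254.0 69 [0.22, 36.269] dark 255.95 123 [-0.081, 46.592] [-0.042, 44.34] [0.0, 42.16] [0.047, 40.065]
236 red 254.0 68 [0.215, 39.785] dark 255.66 110 [-0.03, 48.311] [0.01, 46.147] [0.053, 44.061] [0.1, 42.065]
237 red 253.9 74 [0.225, 42.909] dark 255.43 84 [0.01, 50.5] [0.049, 48.406] [0.092, 46.392] [0.138, 44.471]
238 red 253.7 65 [0.251, 45.612] dark 254.72 72 [0.105, 50.254] [0.148, 48.357] [0.195, 46.557] [0.245, 44.865]
[-0.04340235 -0.13314465] 0.13207761350281563
232 red 0.0 0 [26.574, 30.
[... 890 characters left out ...]
4  96  96  94  96  96 101  68  98  69  26  44  60]
 [ 67 102  96  97  94  95  91  86  76 101  52  23  53  66]
 [ 79 102  96  96  96  97  92  66  96 103  28  28  53  66]
 [ 77 101  95  95  95  97  95  49 106  83  16  44  57  68]
 [ 76 102  96  96  95  95  93  30  86  44  28  58  64  67]
 [ 79 102  97  97  95  86  90  23  75  15  50  66  66  66]
 [ 78  88  98  97  97  85  93  19  48  37  66  68  66  77]
 [ 60  57  85 102  98  78  66  34  23  61  67  66  79  84]
 [ 34  43  53  73 103  76  59  31  40  69  67  78  85  68]
 [ 26  92  83  39  68  64  55  27  64  81  80  87  73  67]
 [ 18  81  77  86  85  45  36  56  70  89  85  76  63  68]
 [ 18  26  36  77  57  37  57  69  81  86  76  69  51  38]]
```

>>> carry_out([
  [[0, 0, 0.004], [0, 0, 0], 0.2],
  [[0, 0, 0.004], [0, 0, 0], 0.2],
  [[0, 0, 0], [0, 0, 0], 0.2],
  [[0, 0, 0], [0, 0, 0], 0.2],
])

```text
clock: 15.9
position: [0.5022, 0.2129, 0.3272]
tool_rot: [3.138, 0.198, 1.544]
force: [-3.3, 0.1, 15.3]
grip_width: 0.021
```

>>> carry_out([
  [[0.015, 0, -0.0014], [0, -0.004, 0], 0.2],
  [[0.015, 0, -0.0014], [0, -0.004, 0], 0.2],
  [[0, 0, 0], [0, 0, 0], 0.2],
  [[0, 0, 0], [0, 0, 0], 0.2],
  [[0, 0, 0], [0, 0, 0], 0.2],
  [[0, 0, 0], [0, 0, 0], 0.2],
  [[0, 0, 0], [0, 0, 0], 0.2],
  [[0, 0, 0], [0, 0, 0], 0.2],
])

```text
clock: 16.9
position: [0.5023, 0.2204, 0.3263]
tool_rot: [3.138, 0.223, 1.544]
force: [-2.7, 0.6, 13.5]
grip_width: 0.0211
```

>>> carry_out([
  [[0, 0, 0], [0, 0, 0], 0.2],
  [[0, 0, 0], [0, 0, 0], 0.2],
  [[0, 0, 0], [0, 0, 0], 0.2],
  [[0, 0, 0], [0, 0, 0], 0.2],
  [[0, 0, 0], [0, 0, 0], 0.2],
  [[0, 0, 0], [0, 0, 0], 0.2],
])

```text
clock: 17.65
position: [0.5023, 0.2203, 0.3263]
tool_rot: [3.138, 0.224, 1.544]
force: [-3.8, 1.2, 14.3]
grip_width: 0.0215
```

```bash
python3 - <<'E'
from fit import *
show()
s,A=redc(6)
np.save("A2.npy",A)
for lean in(.20,.225,.25):
    x,e,F=fitdial(s,A,lean,range(214,229),lambda v:254,lambda v:257); print(lean,x,e)
    if lean==.225: prof(A,F,range(232,240))
print(A[228:242,248:262,0].round().astype(int)); print((A[228:242,248:262,0]-A[228:242,248:262,1]).round().astype(int))
A8=A.clip(0,255).astype(np.uint8)
cv2.imwrite("pics/c8.png",np.hstack([cv2.resize(A8[185:255,225:285],(480,560),interpolation=2),cv2.resize(A8[222:248,236:266],(320,280),interpolation=0).repeat(2,0)])[:,:,::-1])
E
```

```text
t 17.65 pos [0.5023 0.2203 0.3263] rot [3.1384 0.2235 1.5444] F [-3.76  1.18 14.25] M [-0.01  1.03 -0.16] w 0.0215 q [-0.3   0.55 -0.38  1.83  0.45  0.99 -0.95]
0.2 [-0.16696771 -0.34142418] 0.49298677358147575
0.225 [ 0.08627375 -0.34052796] 0.4918080171003332
232 red 0.0 0 [7.973, 28.79] dark 256.67 41 [-0.239, 42.308] [-0.207, 39.782] [-0.171, 37.302] [-0.13, 34.877]
233 red 254.0 14 [0.21, 29.829] dark 256.22 74 [-0.159, 42.505] [-0.123, 40.094] [-0.082, 37.744] [-0.035, 35.465]
234 red 253.83 43 [0.242, 32.603] dark 255.99 116 [-0.107, 44.364] [-0.069, 42.032] [-0.027, 39.766] [0.02, 37.579]
235 red 253.66 59 [0.27, 35.408] dark 255.67 133 [-0.048, 45.789] [-0.009, 43.554] [0.035, 41.393] [0.083, 39.319]
236 red 253.59 45 [0.274, 38.635] dark 255.22 140 [0.022, 46.652] [0.064, 44.546] [0.11, 42.524] [0.16, 40.601]
237 red 253.54 36 [0.276, 41.909] dark 254.88 136 [0.076, 48.256] [0.119, 46.253] [0.165, 44.341] [0.216, 42.533]
238 red 253.55 36 [0.267, 45.495] dark 254.47 106 [0.135, 49.691] [0.178, 47.807] [0.225, 46.02] [0.276, 44.342]
239 red 253.9 2 [0.212, 50.527] dark 253.8
[... 875 characters left out ...]
  38  54]
 [ 35  87  71  48  11  42  73  93 100 102  75  41  22  22]]
[[ 0  1  1  0  1 -1 -1 10  7  0  1  0 -2  2]
 [ 1  0  0  0  0  0 14 22 11  0 -1 -2  1  3]
 [ 1  0  1  0  0  0 26 23  7  0 -1 -1  3  3]
 [ 0  1  1  0 -1  1 32 22  1 -1 -1  0  4  3]
 [ 1  1  0  0 -1 -1 16  9 -1  0  0  2  4  3]
 [ 0  1  1  0 -1 -2 22  0 -1  0  2  4  3  2]
 [ 2  2  1  0 -1 15 44 -5  0  0  4  3  4  2]
 [ 0  1  0  0  0 28 47 -5 -2  2  4  4  3  3]
 [ 1  0  0 -1  0 26 34 -6 -1  4  4  4  4  3]
 [ 1  1  1  0  0 24 27 -5  1  4  3  3  4  1]
 [ 1  0  1 -1  0 24 28 -3  3  4  4  2  3  8]
 [ 1 -1  0  0 -1  8 10  0  4  4  6  4  6 23]
 [ 1 -1  0  0 -2 -2  1  2  4  4  5  2  3 13]
 [ 0  0  0  0 -2  2  3  4  5  6  3  0 -2 -4]]
```

View pics/c8.png

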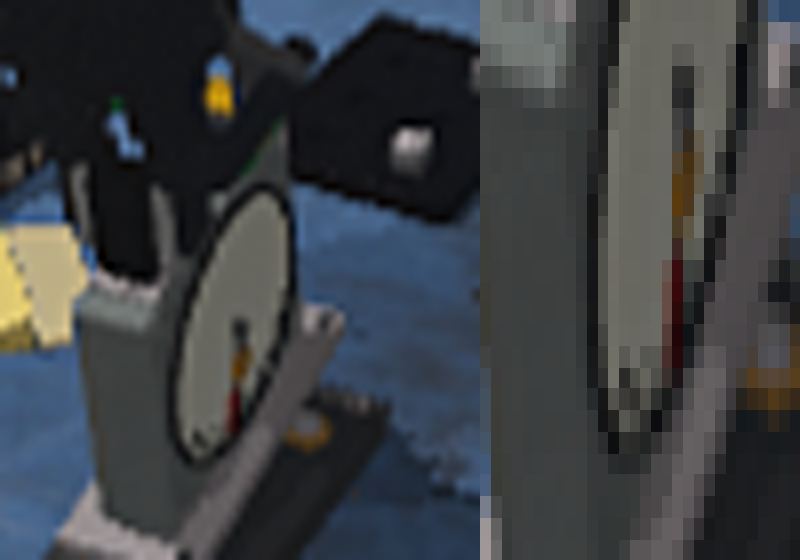

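>>> carry_out([
  [[0.015, 0, -0.0022], [0, -0.004, 0], 0.2],
  [[0.015, 0, -0.0022], [0, -0.004, 0], 0.2],
  [[0, 0, 0], [0, 0, 0], 0.2],
  [[0, 0, 0], [0, 0, 0], 0.2],
  [[0, 0, 0], [0, 0, 0], 0.2],
  [[0, 0, 0], [0, 0, 0], 0.2],
  [[0, 0, 0], [0, 0, 0], 0.2],
  [[0, 0, 0], [0, 0, 0], 0.2],
])

```text
clock: 19.0
position: [0.5025, 0.2277, 0.3253]
tool_rot: [3.139, 0.249, 1.544]
force: [-1.5, 0.2, 6.6]
grip_width: 0.0207
```

>>> carry_out([
  [[0, 0, 0], [0, 0, 0], 0.2],
  [[0, 0, 0], [0, 0, 0], 0.2],
  [[0, 0, 0], [0, 0, 0], 0.2],
  [[0, 0, 0], [0, 0, 0], 0.2],
  [[0, 0, 0], [0, 0, 0], 0.2],
  [[0, 0, 0], [0, 0, 0], 0.2],
])

```text
clock: 19.75
position: [0.5025, 0.2277, 0.3252]
tool_rot: [3.139, 0.249, 1.544]
force: [-0.7, 0.9, 6.6]
grip_width: 0.021
```

```bash
python3 - <<'E'
from fit import *
show(); s,A=redc(6); np.save("A3.npy",A)
print(A[228:242,248:262,0].round().astype(int)); print((A[228:242,248:262,0]-A[228:242,248:262,1]).round().astype(int))
E
```

```text
t 19.75 pos [0.5025 0.2277 0.3252] rot [3.1388 0.2488 1.5444] F [-0.75  0.94  6.63] M [ 0.26  0.63 -0.12] w 0.021 q [-0.33  0.56 -0.37  1.81  0.46  1.01 -0.97]
[[113 105 103 104 106 104  38  72 111 108  88  18  61  76]
 [111 104 104 104 105 106  70  69 107 109  59  28  74  79]
 [110 104 105 104 105 103  86  75 102  88  33  50  79  77]
 [109 105 103 104 105  99  83  84 107  54  21  72  79  76]
 [107 104 104 103 105 101  75 102  91  45  44  80  78  76]
 [107 104 103 104 105 100  52 114  57  37  74  78  77  78]
 [106 104 104 104 106  99  34  79  45  33  82  78  77  79]
 [106 103 104 104 106  98  24  69  35  67  80  78  77  74]
 [106 104 104 104 107  98  20  82  33  81  78  76  77  70]
 [108 106 106 106 108  98  47  51  65  79  78  77  72  67]
 [110 107  86  90 111  79  51  46  80  76  75  75  72  73]
 [113  76 100  79  76  38  30  73  95  93  94  72  71  86]
 [ 94  20  58  40  47  19  62  80 103 101  88  60  41  55]
 [ 70  89  86  34  40  44  82  94 102 100  73  41  20  23]]
[[ 1  1  1  0  1 -1  3  6 -1  1  1 -1 -2  2]
 [ 0  1  1  1  0  0 23 16  4  0  0 -4  1  4]
 [ 1  1  1  1  0  5 30 22  6  0 -1  0  4  3]
 [ 1  1  0  1  0  8 29 18  1 -1  0  3  4  3]
 [ 0  1  1  0 -1  1 12  4 -1 -1  1  4  3  4]
 [ 1  1  0  0  0 15 12 -2 -1  0  4  4  3  4]
 [ 0  1  0  0  0 27 25 -2 -1  1  4  4  4  4]
 [ 1  1  0  0  0 25 14 -2 -2  3  4  4  4  3]
 [ 0  0  1 -1  0 23  5 -2  1  3  4  3  4  2]
 [ 1  0  1  0  0 40 28 -3  3  4  3  2  3  5]
 [ 0  1  0  0  0 47 24 -1  3  4  2  2  6 14]
 [ 1  0  0 -1 -1 28  4  1  5  4  2  3 13 24]
 [ 0 -1  0 -1 -2  3  1  3  4  4  4  2  7 14]
 [ 0  0  1 -1 -2  0  3  5  6  5  4  0 -3 -3]]
```

>>> carry_out([
  [[0.015, 0, -0.0012], [0, -0.004, 0], 0.2],
  [[0.015, 0, -0.0012], [0, -0.004, 0], 0.2],
  [[0.015, 0, -0.0012], [0, -0.004, 0], 0.2],
  [[0, 0, 0], [0, 0, 0], 0.2],
  [[0, 0, 0], [0, 0, 0], 0.2],
  [[0, 0, 0], [0, 0, 0], 0.2],
  [[0, 0, 0], [0, 0, 0], 0.2],
  [[0, 0, 0], [0, 0, 0], 0.2],
])

```text
clock: 21.1
position: [0.5028, 0.2388, 0.3231]
tool_rot: [3.139, 0.287, 1.544]
force: [-1.6, 1.5, 5.3]
grip_width: 0.0211
```

>>> carry_out([
  [[0, 0, 0], [0, 0, 0], 0.2],
  [[0, 0, 0], [0, 0, 0], 0.2],
  [[0, 0, 0], [0, 0, 0], 0.2],
  [[0, 0, 0], [0, 0, 0], 0.2],
  [[0, 0, 0], [0, 0, 0], 0.2],
  [[0, 0, 0], [0, 0, 0], 0.2],
])

```text
clock: 21.85
position: [0.5028, 0.2388, 0.3231]
tool_rot: [3.139, 0.287, 1.544]
force: [-1.1, 0.3, 4.8]
grip_width: 0.0212
```

```bash
python3 - <<'E'
from fit import *
show(); s,A=redc(6); np.save("A4.npy",A)
print(A[228:242,248:262,0].round().astype(int)); print((A[228:242,248:262,0]-A[228:242,248:262,1]).round().astype(int))
E
```

```text
t 21.85 pos [0.5028 0.2388 0.3231] rot [3.1389 0.2866 1.5443] F [-1.13  0.3   4.75] M [ 0.31  0.44 -0.16] w 0.0212 q [-0.36  0.57 -0.36  1.79  0.48  1.05 -1.  ]
[[110 104 104 104 107 105  42 101 108  89  77  29  76  79]
 [108 104 104 104 106 102  66  85 111  96  32  45  81  78]
 [107 104 104 104 105  96  78  80  91  90  21  70  78  76]
 [106 104 103 105 105  92  82  98  99  56  45  80  78  78]
 [106 104 104 105 105  94  72 109  74  35  73  79  77  76]
 [106 104 104 104 107  96  43 114  28  24  82  79  77  80]
 [105 104 103 104 106  94  25  98  21  48  81  78  77  77]
 [105 104 104 104 106  95  38  51  25  74  79  78  78  71]
 [106 104 105 106 108  96  32  26  49  83  79  78  76  74]
 [107 106 107 109 109  76  18  26  75  80  77  76  72  76]
 [106  87  92 110  64  61  22  48  82  78  77  72  65  78]
 [110  72  57  63  39  53  32  72  78  76  78  64  58  88]
 [ 96  79  69  61  49  42  67  96  94  98  72  42  37  56]
 [ 66  68  67  63  40  64  80 103 103  96  61  24  24  23]]
[[ 1  0  0  0  0 -1  3  6  0  1  0 -1  2  2]
 [ 1  0  1  0  0  4 21 18 -1  0  0  0  4  3]
 [ 1  1  0  0  0 18 26 18 -2  0  0  3  3  3]
 [ 0  0  0  0  1 25 25  9  0 -1  2  3  3  2]
 [ 0  0  0  0  0 12 16  0 -1  0  3  3  3  3]
 [ 0  1  0  0  0 16  1 -1  0  0  3  4  2  3]
 [ 0  1  0 -1  1 40 -5  0  0  1  2  3  3  3]
 [ 0  1  0 -1  0 51 -4 -1  0  2  2  3  2  4]
 [ 1  1  0 -1  0 48 -6 -2  1  4  2  3  4 10]
 [ 1  1  0 -1 -1 44  2 -2  2  3  2  3  4 14]
 [ 1  0  1  0  1 49  0  1  3  3  2  2  5 16]
 [ 0 -1  0 -1  0 17 -3  2  3  2  3  3 11 25]
 [ 1  0  0  0 -2 -1  1  4  4  4  2  0  5 13]
 [ 0  1  0  0  0  2  2  3  5  5  2 -2 -3 -3]]
```

```bash
cat > rf.py <<'E'
from fit import *
s=imaging.grab_frame("side")
A0=cv2.imread("pics/side0.png")[:,:,::-1].astype(float)
ims=[(A0,-.05)]+[(np.load(f"A{k}.npy"),l) for k,l in((2,.2235),(3,.249),(4,.287))]
S=8; sub=(np.arange(S)+.5)/S-.5
def planeuv(Rq,o2,x,uv):
    T=s["cam_to_world"]; d=np.c_[uv,np.ones(len(uv))]@np.linalg.inv(s["mtx"]).T@T[:3,:3].T; c=T[:3,3]
    n=Rq.apply([1,0,0]); p0=o2+Rq.apply([x,0,.064]); k=((p0-c)@n)/(d@n); P=Rq.inv().apply(c+d*k[:,None]-p0); return P[:,1],-P[:,2]  # y left, down
data=[]
for A,l in ims:
    Rq=R.from_euler("z",-.025)*R.from_euler("x",-l); o2=org+Rg.apply([0,.05,0])-Rq.apply([0,.05,0])
    c0=dial(s,Rq,o2,-.01526,0,0.)
    x,e,F=fitdial(s,A,l,range(int(c0[1])-11,int(c0[1])-1),lambda v:int(c0[0]),lambda v:int(c0[0]))
    print("lean",l,"shift",x.round(2),"rms",round(e,3))
    vv,uu=np.mgrid[228:243,246:264]; px=np.c_[uu.ravel(),vv.ravel()].astype(float)
    y,z=planeuv(Rq,o2,-.01526,px-x); r=np.hypot(y,z); yp,zp=planeuv(Rq,o2,-.0168,px-x); 
    k=(r<.0395)&(zp>.029)&(y<.014)&(y>-.012); px=px[k]
    sp=(px[:,None,:]+np.stack(np.meshgrid(sub,sub),-1).reshape(1,-1,2)-x).reshape(-1,2)
    data.append((A,l,Rq,o2,px.astype(int),sp))
    print(len(px))
sg=lambda t:1/(1+np.exp(-np.clip(t,-40,40)))
def model(p,D,i):
    th,m,pp,w=p[0],p[1]/1000,p[2]/1000,p[3]/1000; A,l,Rq,o2,px,sp=D; du=p[4+i]; sp=sp-[du,0]
    y,z=planeuv(Rq,o2,-.01526-m,sp); a=np.arctan2(y,z); r=np.hypot(y,z); e=.0002
    mk=sg((.07-abs(a-th))*r/e)*sg((r-.027)/e)*sg((.045-r)/e)
    y,z=planeuv(Rq,o2,-.01526-pp,sp); d=y*np.cos(l)-z*np.sin(l); pt=sg((w/2-abs(d))/e)
    def C(wh,rd,dk): return ((wh*(1-mk)+rd*mk)*(1-pt)+dk*pt).reshape(len(px),-1).mean(1)
    wR,wG=(96,96) if i==0 else (104,104)
    return np.r_[C(wR,82 if i==0 else 88,20),C(wG,12,24)]
def res(p):
    o=[]
    for i,D in enumerate(data):
        A,px=D[0],D[4]; o.append(model(p,D,i)-np.r_[A[px[:,1],px[:,0],0],A[px[:,1],px[:,0],1]])
    return np.r_[np.concatenate(o)/10,np.array(p[4:])/.15*3,(p[1]-.5)/.5]
if __name__=="__main__":
    for th0 in(.18,.25,.32):
        q=least_squares(res,[th0,.5,1.7,3.,0,0,0,0],loss="soft_l1",x_scale=[.05,.5,.5,.5,.1,.1,.1,.1],diff_step=1e-3); print(q.x.round(3),q.cost)
    for m in(0,.5,1,1.5):
        f=lambda p:res(np.r_[p[0],m,p[1:]]); q=least_squares(f,[.25,1.7,3.,0,0,0,0],loss="soft_l1",x_scale=[.05,.5,.5,.1,.1,.1,.1],diff_step=1e-3); print("m",m,q.x.round(3),q.cost)
E
python3 rf.py
```

```text
lean -0.05 shift [-0.01 -0.08] rms 0.351
6
lean 0.2235 shift [ 0.13 -0.38] rms 0.105
6
lean 0.249 shift [ 0.26 -0.94] rms 0.161
6
lean 0.287 shift [-0.01 -0.24] rms 0.111
8
[ 3.090e-01  4.490e-01  1.485e+00  6.104e+00  4.000e-03 -6.000e-03
 -1.810e-01  1.830e-01] 28.923396203430602
[ 3.080e-01  4.480e-01  1.486e+00  6.104e+00  5.000e-03 -6.000e-03
 -1.820e-01  1.820e-01] 28.92338850029144
[ 3.080e-01  4.480e-01  1.486e+00  6.104e+00  4.000e-03 -6.000e-03
 -1.820e-01  1.820e-01] 28.923397287981032
m 0 [ 2.790e-01  1.490e+00  6.104e+00  5.000e-03 -6.000e-03 -1.830e-01
  1.810e-01] 29.25474707248616
m 0.5 [ 3.120e-01  1.486e+00  6.104e+00  5.000e-03 -6.000e-03 -1.820e-01
  1.820e-01] 28.927604707391048
m 1 [ 3.460e-01  1.486e+00  6.105e+00  4.000e-03 -6.000e-03 -1.830e-01
  1.820e-01] 29.44573443662019
m 1.5 [ 3.820e-01  1.483e+00  6.116e+00  4.000e-03 -7.000e-03 -1.790e-01
  1.820e-01] 30.405064482486306
```

```bash
sed -i 's/k=(r<.0395)&(zp>.029)&(y<.014)&(y>-.012)/k=(r<.0405)\&(zp>.026)\&(y<.028)\&(y>-.022)/' rf.py; python3 rf.py; sed 's/for m in(0,.5,1,1.5)/for m in()/;s/ims=\[(A0,-.05)\]+//;s/if i==0/if i<0/g;s/1.7,3.,0,0,0,0\]/1.7,3.,0,0,0]/;s/.5,.5,.5,.1,.1,.1,.1\]/.5,.5,.5,.1,.1,.1]/' rf.py > rf2.py; python3 rf2.py | tail -3
```

```text
lean -0.05 shift [-0.01 -0.08] rms 0.351
20
lean 0.2235 shift [ 0.13 -0.38] rms 0.105
16
lean 0.249 shift [ 0.26 -0.94] rms 0.161
15
lean 0.287 shift [-0.01 -0.24] rms 0.111
17
[ 0.283  0.288  1.63   5.713  0.072 -0.118 -0.128  0.134] 67.65417629815471
[ 0.283  0.288  1.629  5.713  0.072 -0.118 -0.128  0.134] 67.654197006951
[ 0.283  0.289  1.628  5.711  0.073 -0.118 -0.128  0.135] 67.65432804321276
m 0 [ 0.265  1.62   5.702  0.077 -0.114 -0.126  0.138] 67.79957444392855
m 0.5 [ 0.297  1.631  5.714  0.071 -0.122 -0.129  0.133] 67.74011466395095
m 1 [ 0.341  1.409  5.778  0.034 -0.076 -0.064  0.199] 69.42060915855058
m 1.5 [ 0.377  1.392  5.796  0.031 -0.072 -0.058  0.202] 70.52974981921835  File "rf2.py", line 39
    f=lambda p:res(np.r_[p[0],m,p[1:]]); q=least_squares(f,[.25,1.7,3.,0,0,0],loss="soft_l1",x_scale=[..5,.5,.5,.1,.1,.1],diff_step=1e-3); print("m",m,q.x.round(3),q.cost)
                                                                                                      ^
SyntaxError: invalid syntax
```

```bash
python3 - <<'E'
from fit import *
show(); s,A=redc(2); Rq=R.from_euler("z",-.025)*R.from_euler("x",-.287); o2=org+Rg.apply([0,.05,0])-Rq.apply([0,.05,0])
print("cap pred",proj(s,o2+Rq.apply([0,-.036,.137])),[b[:2] for b in blobs(A.astype(np.uint8),(18,90,60),(34,255,255),(240,180,270,206),2)])
t=imaging.grab_frame("top")
for b in blobs(t["pixels"],(0,0,120),(179,60,255),(300,188,355,232)): print("spare",b[0])
E
```

```text
t 22.3 pos [0.5028 0.2388 0.3231] rot [3.1389 0.2865 1.5442] F [-1.3   0.02  5.21] M [ 0.22  0.46 -0.1 ] w 0.0209 q [-0.36  0.57 -0.36  1.79  0.48  1.05 -1.  ]
cap pred [250.89666139 196.18638108] [([250.0, 197.31], [9, 15, 3, 5, 13])]
spare [313.08, 216.08]
spare [341.04, 218.4]
```

Cap seated where predicted, spares unmoved, arm still and pressing lightly. Handing in.

```bash
python3 -c "
from workcell import job; print(job.job_done())"
```

```text
the job is handed in; nothing more can be done
None
```

I seated the yellow-capped sensor in the green socket and let go of it. I then gripped the gauge by its post at 60 N, rocked it left on the left studs to about 0.287 rad, and handed the job in at about 22 s with it held there. I can't confirm the outcome, because the hand-in reports no verdict.

**Last checks:**
- **Stillness and push:** the arm was still, and the force on the tool was about 5 N upward, so the sole was pressed on the studs. Part-way through the rocking, the arm briefly carried about the gauge's whole weight (–4.9 N). I lowered it again within about 1 mm.
- **Sensor:** the cap was within about 1.4 px (roughly 3 mm) of its predicted seated position. It was partly hidden by a finger.
- **Spares:** both were within about 0.1 px of where they started. I didn't measure the bystanders again; no move went near them.

**Least certain:** the position of the red mark. In the side view it is under 1 px wide, so my estimates disagreed:

| Method | Mark position (rad) |
|---|---|
| Fit to the dial outline | 0.21–0.24 |
| Fit across four pictures, allowing for pointer parallax | 0.265–0.30 |
| How much red the pointer left uncovered | about 0.30 |

I held 0.287 as the middle of the better-supported values. That is inside the 0.075 rad tolerance except for the very lowest estimate, about 0.21, which would be right at the limit. This also takes the gauge's lean to equal the tool's. The dial's position in the pictures agreed with that to about 0.02 rad.

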